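# Put the routing pattern set away

## Task

The routing is done, so put the pattern set away: hang the window patterns that stand in the slotted block on the hook of the pattern tree, one after another by the top of their openings, largest first and then each next smaller one in front of it. Put the two corner blocks and the dog-leg block back in the fitted tray, interlocked so that each lies flush with the rim. Leave the glue, mug and tape measure alone.

Things in the scene. Friction and masses are not known exactly. Their poses are not given: they have to be found in the camera images.
- stand: pattern tree, fixed: timber post 45 mm square, 225 mm tall, with one round steel hook rod 10 mm thick. Origin at bench level under the rod's middle. The rod runs level along the stand's x axis, its axis 200 mm up, from the post's face at x = +55 mm to x = -55 mm (towards the robot), where its end turns up to x = -67 mm and 216 mm height. Foot board 18 mm thick
- rod_root (a point): point where the hook rod's axis meets the face of the post, 200 mm above the bench
- rack: fixed slotted timber block, 196 x 80 mm, 46 mm high, origin at bench level in its middle. Four slots across it at x = -63, -21, +21, +63 mm of its frame, each 14.5 mm wide, 36 mm deep, floor 10 mm above the bench; the window patterns stand in them, in any slot
- frame_xl: largest window pattern (may be absent): upright plywood frame 12 mm thick (x), 140 mm wide (y), both faces alike. Origin under the middle of its bottom edge. Bottom bar 22 mm high, then the opening 104 mm wide and 108 mm high (up to 130 mm), then the top bar 26 mm high (up to 156 mm), on it a grip tab 30 mm wide (y), 12 mm thick, from 156 to 194 mm above the origin
- frame_xl_seat (a point): middle of the top edge of frame_xl's opening, 130 mm above its origin: the line that rests on the hook rod
- frame_l: second largest window pattern (may be absent): upright plywood frame 12 mm thick (x), 118 mm wide (y), both faces alike. Origin under the middle of its bottom edge. Bottom bar 22 mm high, then the opening 82 mm wide and 90 mm high (up to 112 mm), then the top bar 26 mm high (up to 138 mm), on it a grip tab 30 mm wide (y), 12 mm thick, from 138 to 176 mm above the origin
- frame_l_seat (a point): middle of the top edge of frame_l's opening, 112 mm above its origin: the line that rests on the hook rod
- frame_m: third window pattern (may be absent): upright plywood frame 12 mm thick (x), 96 mm wide (y), both faces alike. Origin under the middle of its bottom edge. Bottom bar 22 mm high, then the opening 60 mm wide and 72 mm high (up to 94 mm), then the top bar 26 mm high (up to 120 mm), on it a grip tab 30 mm wide (y), 12 mm thick, from 120 to 158 mm above the origin
- frame_m_seat (a point): middle of the top edge of frame_m's opening, 94 mm above its origin: the line that rests on the hook rod
- frame_s: smallest window pattern (may be absent): upright plywood frame 12 mm thick (x), 74 mm wide (y), both faces alike. Origin under the middle of its bottom edge. Bottom bar 22 mm high, then the opening 38 mm wide and 54 mm high (up to 76 mm), then the top bar 26 mm high (up to 102 mm), on it a grip tab 30 mm wide (y), 12 mm thick, from 102 to 140 mm above the origin
- frame_s_seat (a point): middle of the top edge of frame_s's opening, 76 mm above its origin: the line that rests on the hook rod
- tray: fixed tray 117 x 149 x 24 mm, origin under its middle. Recess 97 (x) by 129 mm (y), floor 8 mm up, outlines engraved. Grid of 32 mm, rows 0-2 from -x, columns 0-3 from -y: corner_a fills row 0 columns 0-2 and row 1 column 0; corner_b column 3 rows 0-2 and row 2 column 2; dogleg row 1 columns 1-2 and row 2 columns 0-1. Gaps 2.5 mm between blocks, 1.75 mm to the 10 mm walls
- corner_a: L-shaped corner block: an arm 93.5 x 29.5 mm along y, from y = -42 to +51.5 mm (x = -14.75 to +14.75 mm), and a foot 29.5 mm wide at its -y end that reaches x = +46.75 mm; 16 mm thick. Origin under the middle of its grip bar, on the underside. Grip bar on top: 14 mm wide, 30 mm long along y, 16 to 42 mm above the underside
- corner_a_home (a point): where the origin of corner_a belongs, on the tray floor; the block's axes then match this point's axes (= the tray's)
- corner_b: L-shaped corner block, the mirror image of corner_a: an arm 93.5 x 29.5 mm along x, from x = -51.5 to +42 mm (y = -14.75 to +14.75 mm), and a foot 29.5 mm wide at its +x end that reaches y = -46.75 mm; 16 mm thick. Origin under the middle of its grip bar, on the underside. Grip bar on top: 14 mm wide, 30 mm long along x, 16 to 42 mm above the underside
- corner_b_home (a point): where the origin of corner_b belongs, on the tray floor; the block's axes then match this point's axes (= the tray's)
- dogleg: dog-leg (S-shaped) block of two joined bars 61.5 x 29.5 mm along y, stepped by 32 mm: one at x = -30.75 to -1.25, y = -14.75 to +46.75 mm, the other at x = +1.25 to +30.75, y = -46.75 to +14.75 mm; 16 mm thick. Origin under the middle of its grip bar, on the underside. Grip bar on top: 14 mm wide, 30 mm long along y, 16 to 42 mm above the underside
- dogleg_home (a point): where the origin of dogleg belongs, on the tray floor; the block's axes then match this point's axes (= the tray's)
- glue: glue bottle, 56 mm thick, 150 mm tall, bystander, origin under it
- mug: mug, 80 mm wide, 120 mm tall, bystander, origin under it
- tape: tape measure, 70 x 40 x 65 mm, bystander, origin under it
Not all that is in view belongs to the job. What is shaped like the corner_b but blue or green is not meant.

How it is judged:
By the outcome, as a careful person would: the job done as asked, in the order asked, and still so for the second after the job is handed in, with the robot touching nothing.
Of frame_xl, frame_l, frame_m, frame_s only 3 to 4 are there at a start; the rules pass over those that are not, and their reading is None.
At some moment in a run one of corner_a, corner_b, dogleg may be knocked a few centimetres aside while the robot is not near it.
It also fails if it takes over 208 s, if anything falls off the work surface, if the arm or the gripper's body presses on something with over 40 N, if the wrist force passes 120 N, or if a joint passes its speed limit or range.

## Robot

A 7-joint arm with a two-finger parallel gripper is mounted at the origin on the work surface. World frame = base frame: x ahead of the robot, y to its left, z up, the work surface at z = 0. Lengths are in m, angles in degrees, forces in N, time in s.
With the tool pointing down it reaches from about 0.425 to 0.875 m from the base axis. Payload 4.7 kg.
Tool frame: the origin (TCP) lies midway between the tips of the shut fingers; the grasp point (between the pads) lies env.grip_point_offset behind it (env.grip_point_offset is the distance from the TCP to the grasp point, in m); z points along the fingers, y is the line along which they close (so a half turn about z gives the same grasp; the last joint's range is limited). The gripper opens to 87 mm and grips with 3 to 60 N. Pads are 19 mm wide; open, the fingers measure 117 mm over their backs; the gripper's body (75 mm by 190 mm) begins 51 mm behind the grasp point.
Start: joints at [68.531, 18.392, -4.016, 83.108, 1.295, 78.541, -3.26], TCP at [0.246, -0.602, 0.223] pointing down, gripper open.
Joint ranges: [-163.93, 163.93], [-17.29, 119.83], [-79.2, 71.16], [3.27, 140.29], [-89.18, 269.18], [5.43, 117.66], [-154.24, 154.24]. Speed limits (degrees/s): [147.25, 147.25, 180, 180, 180, 180, 180].

## Interface

Orientations are given as [roll, pitch, yaw] about the fixed x, y, z axes, in that order (R = Rz(yaw) Ry(pitch) Rx(roll)).
In Python, from cell import env gives the robot as it stands.
- The arm moves only by the shell command python3 -m creep 'ROWS' [FORCE]. ROWS is a JSON object of lists of equal length, an entry for each row: "translation": the shift along the tool's x, y, z in units of 0.08 m (1.0 is 0.08 m), a list of three; "turn": the turn, a rotation vector about the tool's x, y, z in units of 180 degrees (1.0 is 180 degrees), a list of three; "grip": the opening, from 0 (shut) to 1 (fully open). In form: {"translation": [[x, y, z], ...], "turn": [[ax, ay, az], ...], "grip": [grip, ...]}. A call has 1 to 5 rows; each row shifts and turns the commanded pose from where the row before left it, along the tool's axes as they then stand; what a row does not reach is not made up. A row lasts 1/8 s, in which the tool goes at most 62.5 mm and 10.7 degrees, less where a joint would pass 70% of its speed; a pose out of reach is approached as far as the arm can. A call with a number of a shift or a turn outside -1 to 1 is refused whole. A call with a gripper value outside its range is refused whole. The fingers move at their own pace and stop on an object; FORCE is the grip in N (left out, the last holds). Time passes only in rows, so rows that do not move let the fingers close. It gives the time, the measured TCP pose, the force, the opening and the grip force at its end, in the units of the state.
- env.get_obs(): the state, without advancing time (a new reading comes with each control period).
- env.read_camera(name): name is "scene" or "top" or "wrist"; returns a dict with "frame" (480x640x3 uint8, red, green, blue), "z_map" (480x640 float32, m along the optical axis (not along the pixel's ray), 0 where there is no reading), "K" (3x3 intrinsics, pixels), "rvec" (rotation vector, rad) and "tvec" (3), from world to camera coordinates, as OpenCV has them. Camera axes: x right, y down, z forward; pixel columns grow to the right and rows downward; lengths in m; the calibration is good to about 2 mm. The wrist camera is an equidistant fisheye: a pixel r from the principal point sees the ray r / f radians off the axis. A picture is of the moment at which its call begins.
- env.sign_off(): hands the job in; it is judged then, once.
The state is a dict: "time_s": time; "qpos": joint angles; "joint_velocities": joint speeds; "effort": joint torques, N m; "tool_pos": TCP position; "tool_rot": TCP orientation; "force": force on the tool from outside, world axes, zero at the start; "wrist_torque": the same for the moment, N m; "grip_width": finger opening in m; "grasp_force": force on a finger pad.
Only numpy, scipy, OpenCV 4.12 (cv2) and the standard library are available. Lean on these libraries where they do the work, as an engineer would, in place of code of your own. Each camera call takes 0.05 s, during which the arm holds its last target. There are 200 camera calls.

## Working session

There is one attempt and no reset: what is moved stays moved. The work goes in short steps, Python scripts to look and compute and a shell command to move; the robot and the scene stay as the last step left them, time stands still between calls to the robot, and variables do not carry over. Pictures are saved under pics/ and viewed, at most 16 in all, crops included, and the job is handed in when it is done.

```bash
ls; mkdir -p pics
python3 - <<'E'
from cell import env
import cv2
print(env.get_obs(), env.grip_point_offset)
for n in ("scene","top"):
    c=env.read_camera(n); cv2.imwrite(f"pics/{n}0.png",c["frame"][:,:,::-1]); print(n,c["K"],c["rvec"],c["tvec"])
E
```

```text
pics
{'time_s': 0.0, 'qpos': array([68.53351201, 18.43726582, -4.01640038, 83.1766205 ,  1.2949546 ,
       78.5391082 , -3.25866214]), 'joint_velocities': array([-0.03556624, -0.06392414,  0.01363371, -0.09981107, -0.08997854,
        0.04904913,  0.06405868]), 'effort': array([-8.13379120e-04, -4.91292214e+01, -4.04678872e-01, -3.12529600e+01,
       -6.41090423e-02,  4.36675921e-02,  1.73954695e-04]), 'tool_pos': array([ 0.24612797, -0.60099653,  0.22146689]), 'tool_rot': array([-1.79892250e+02,  5.46139169e-03,  2.22784340e+01]), 'force': array([ 0.03605689, -0.64703237,  0.44944277]), 'wrist_torque': array([ 0.00392629, -0.04106851, -0.0034267 ]), 'grasp_force': 0.0, 'grip_width': 0.08736549055020898} 0.0187
scene [[434.83527279   0.         320.56216206]
 [  0.         434.83527279 238.51508292]
 [  0.           0.           1.        ]] [ 1.18383109  2.27036171 -1.06120253] [ 0.33637198 -0.18204178  1.32833542]
top [[602.21155616   0.         324.83544633]
 [  0.         602.21155616 239.04329554]
 [  0.           0.           1.        ]] [ 2.18781915 -2.17400367  0.09434885] [0.01060179 0.54918389 1.31154077]
```

View pics/scene0.png

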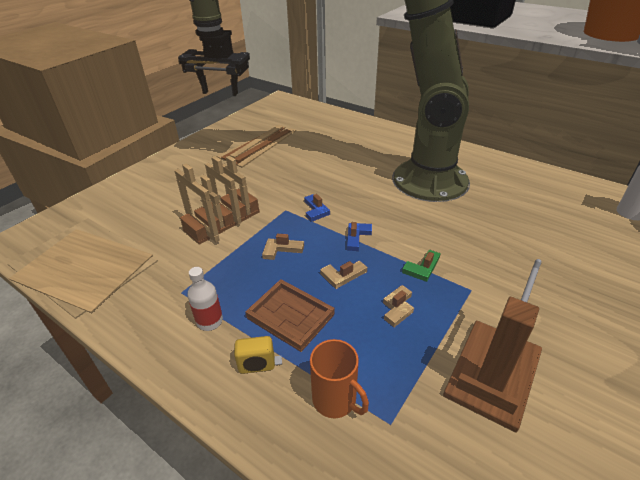

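View pics/top0.png

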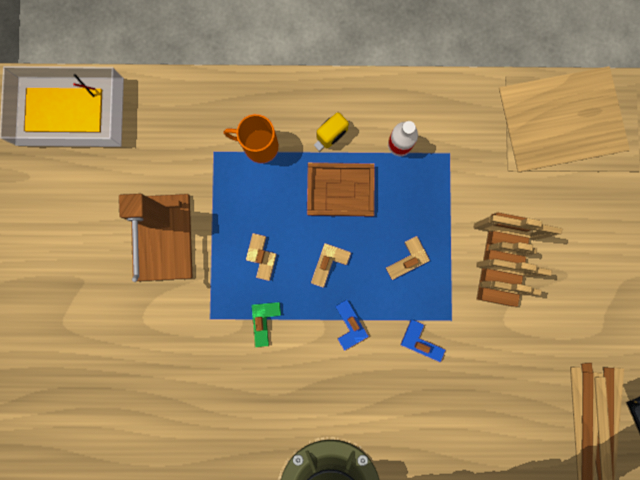

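The scene view shows the rack with frames at (215,205), the tray at (290,312), wooden pieces at (283,245), (343,272), (398,305), and the stand at (505,360). In the top view the rack is at (510,260), the stand post at (131,205) with its rod at column 135, the tray at (341,189), dogleg (261,257), corner pieces (328,265) and (408,260), and blue/green decoys below.

```bash
cat > vis.py <<'E'
from cell import env
import cv2, numpy as np
def cap(n):
    c=env.read_camera(n); K=c["K"]; R=cv2.Rodrigues(c["rvec"])[0]; t=c["tvec"].ravel()
    v,u=np.mgrid[:480,:640]; z=c["z_map"]
    if n=="wrist":
        x=(u-K[0,2])/K[0,0]; y=(v-K[1,2])/K[1,1]; th=np.hypot(x,y)+1e-9; s=np.tan(np.clip(th,0,1.5))/th
        d=np.stack([x*s,y*s,np.ones_like(x)],-1)
    else: d=np.stack([(u-K[0,2])/K[0,0],(v-K[1,2])/K[1,1],np.ones(z.shape)],-1)
    P=(d*z[...,None]-t)@R; P[z==0]=np.nan
    c["P"]=P; c["C"]=-R.T@t; c["D"]=d@R; c["hsv"]=cv2.cvtColor(c["frame"],cv2.COLOR_RGB2HSV)
    return c
def rect(P2):
    (cx,cy),(w,h),a=cv2.minAreaRect((P2*1000).astype(np.float32))
    if w<h: w,h,a=h,w,a+90
    return np.round([cx,cy,w,h,(a+90)%180-90],1)   # mm, long side direction angle
def blobs(c,m,mn=12):
    n,l,s,_=cv2.connectedComponentsWithStats(m.astype(np.uint8),connectivity=4)
    return [(l==i) for i in range(1,n) if s[i,4]>=mn]
E
python3 - <<'E'
from vis import *
for n in("top","scene"):
    c=cap(n);P=c["P"];z=P[...,2]
    ok=(P[...,0]>0.3)&(abs(P[...,1])<.55)
    print(n,"bench z",np.nanmedian(z[(abs(z)<.02)]))
    for nm,lo,hi in(("tops>.11",.11,.3),("z.036-.054",.034,.054),("z.012-.03",.012,.030)):
        print(nm)
        for b in blobs(c,ok&(z>lo)&(z<hi),15):
            v,u=np.where(b); print((int(u.mean()),int(v.mean())),b.sum(),rect(P[b][:,:2]),"z",np.round(np.percentile(z[b],[5,50,95])*1000,1),"hsv",np.median(c["hsv"][b],axis=0))
c=cap("top")
a=cv2.resize(c["frame"][190:320,460:580],None,fx=5,fy=4.6,interpolation=cv2.INTER_CUBIC)
cv2.imwrite("pics/rack.png",a[:,:,::-1])
E
```

```text
top bench z 0.00030005201951894064
tops>.11
(254, 133) 298 [762.3 161.5  79.6  78.3 -17. ] z [111.5 118.5 122.6] hsv [ 14. 255. 197.]
(406, 130) 230 [ 765.4 -153.5   31.    28.2   53.9] z [111.1 146.5 152.5] hsv [ 15.  21. 209.]
(137, 219) 1381 [533.2 377.7 166.9  46.5   3.9] z [127.7 207.4 227. ] hsv [ 14. 178. 135.]
(524, 224) 690 [ 569.  -385.8  141.    13.1   79.2] z [126.3 165.1 204.1] hsv [ 18.  134.  150.5]
(519, 247) 212 [ 526.2 -385.5   72.    12.7   78.1] z [110.9 135.2 152.8] hsv [ 18.  134.  168.5]
(520, 267) 481 [ 484.6 -380.2  120.1   12.8   79.3] z [124.7 148.1 187.3] hsv [ 18. 134. 170.]
(516, 288) 336 [ 442.8 -376.6   97.7   12.4   79.4] z [117.5 131.5 169.3] hsv [ 18.  134.  175.5]
z.036-.054
(98, 72) 74 [916.5 520.5  52.7   4.1 -88.5] z [34.9 44.6 52.8] hsv [ 18.  63. 121.]
(111, 114) 297 [828.  486.2 174.6  62.1 -21.9] z [35.  44.3 52.8] hsv [  8.  13. 140.]
(88, 89) 24 [879.4 543.1  13.6   7.1 -21.5] z [34.7 42.8 49.5] hsv [ 22.  255.   83.5]
(252, 130) 85 [784.2 173.1  68.1  25.7 -62.6] z [34.8 44.5 52.9] hsv [ 14. 255. 103.]
(341, 133) 23 [781.9 -20.6  21.8   3
[... 6349 characters left out ...]
 1374 [663.6 -20.7 151.3 119.4  89.6] z [13.3 22.3 24.8] hsv [ 11. 131. 126.]
(397, 305) 536 [511.2 155.8  95.5  62.5 -12.8] z [12.9 15.2 23. ] hsv [ 17. 104. 180.]
(209, 322) 150 [ 778.8 -139.7   55.    22.6  -28.9] z [13.1 21.9 29.4] hsv [  3.  140.5 119. ]
(493, 375) 3956 [553.1 378.8 192.9 130.    3.5] z [14.5 16.9 20.7] hsv [ 12. 141. 125.]
(255, 366) 195 [805.4  10.9  69.6  12.6 -44.5] z [13.1 21.4 28.9] hsv [ 20. 118.  69.]
(333, 373) 124 [736.6 142.3  43.8   9.1 -57. ] z [13.3 22.1 29.2] hsv [ 10. 163. 102.]
(332, 408) 216 [791.7 175.2  78.7  20.2 -71. ] z [12.8 21.9 29.2] hsv [ 11.  169.5 113.5]
(353, 400) 16 [761.1 199.3  17.1   1.3   4.9] z [14.1 23.5 29.2] hsv [ 11.  172.5 125.5]
```

View pics/rack.png

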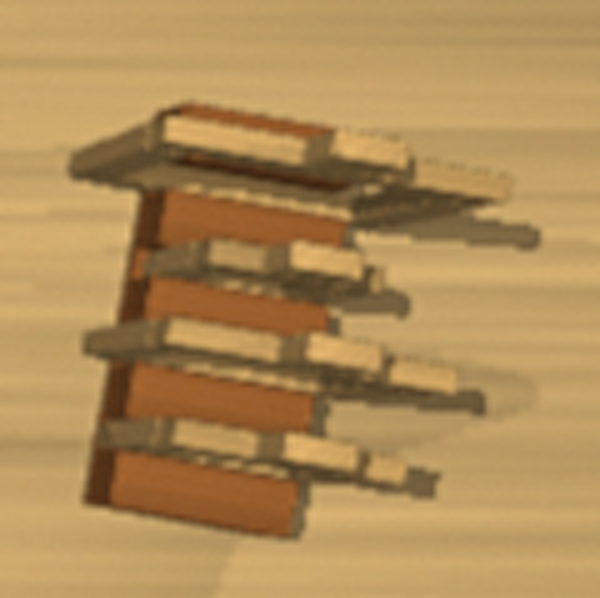

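The crop shows four frames in the rack, from far to near: XL (285,140), S (290,255), L (310,345) and M (300,445).

```bash
cat > measure.py <<'E'
from vis import *
for n in("top","scene"):
    c=cap(n);P=c["P"];z=P[...,2];h=c["hsv"]
    X,Y=P[...,0],P[...,1]
    rod=(Y>.3)&(Y<.46)&(X>.42)&(X<.60)&(z>.185)&(z<.222)&(h[...,1]<60)
    b=max(blobs(c,rod,5),key=lambda b:b.sum()); Q=P[b]
    f=cv2.fitLine((Q[Q[:,0]>.485][:,:2]*1000).astype(np.float32),cv2.DIST_HUBER,0,.01,.01).ravel()
    d=f[:2]*np.sign(f[0]); print(n,"rod dir",np.degrees(np.arctan2(d[1],d[0])),"pt",f[2:],"x range",Q[:,0].min(),Q[:,0].max(),"zmax",Q[:,2].max())
    post=(Y>.3)&(Y<.46)&(X>.5)&(X<.7)&(z>.219)&(h[...,1]>60); print("post top",rect(P[post][:,:2]),post.sum())
    foot=(Y>.25)&(Y<.5)&(X>.4)&(X<.7)&(z>.012)&(z<.024); b=max(blobs(c,foot,5),key=lambda b:b.sum()); print("foot",rect(P[b][:,:2]))
    tr=(X>.58)&(X<.74)&(abs(Y+.02)<.1)&(z>.0205)&(z<.03); b=max(blobs(c,tr,5),key=lambda b:b.sum()); print("tray rim",rect(P[b][:,:2]))
    if n=="top":
        a=cv2.resize(c["frame"][158:222,302:382],None,fx=8,fy=8,interpolation=cv2.INTER_CUBIC); cv2.imwrite("pics/tray.png",a[:,:,::-1])
E
python3 measure.py
```

```text
top rod dir 2.6163824 pt [529.5005  377.46912] x range 0.45157929827281923 0.5719232372906446 zmax 0.21713037593541723
post top [593.8 382.3  46.4  46.  -85.2] 565
foot [551.4 374.8 190.7 120.5   3.1]
tray rim [661.4 -18.9 147.9 117.8  89.9]
scene rod dir 4.121112 pt [520.26605 376.87653] x range 0.45378403855550553 0.5536315918265101 zmax 0.214805590534212
post top [595.7 381.3  46.8  44.9   4.5] 757
foot [553.7 378.9 191.2 130.1   3.4]
tray rim [663.2 -20.4 151.3 119.4  89. ]
```

View pics/tray.png

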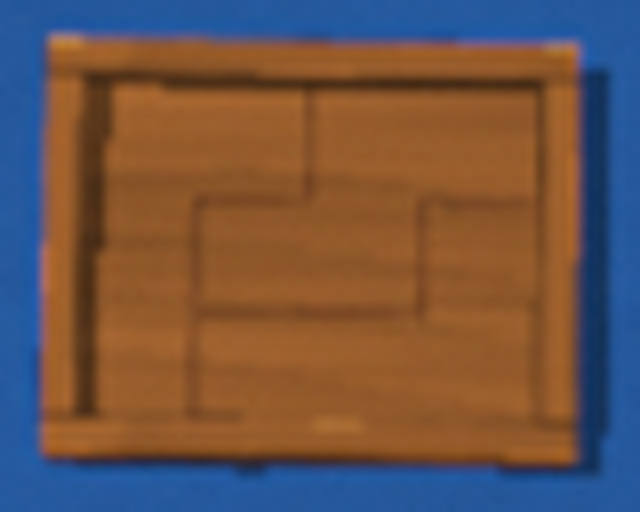

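The crop shows the engraved layout, with three cells plus one along the bottom-right. That matches corner_a at row 0 with tray yaw ≈ 0. The rim corners are near crop pixels (48,36), (580,42), (42,458) and (578,465).

```bash
cat > plan.py <<'E'
import sys,numpy as np
from cell import env
from scipy.spatial.transform import Rotation as R
# plan.py x y z yaw (mm,deg) [x y z yaw ...]: successive shifts; yaw turned first, then shift along the tool axes
o=env.get_obs(); p=np.array(o["tool_pos"])*1000; rot=o["tool_rot"]; cy=rot[2]
print("t %.1f"%o["time_s"],"pose",np.round(p,1),np.round(rot,1),"F",np.round(o["force"],1),"w %.1f gf %.1f"%(o["grip_width"]*1000,o["grasp_force"]),"q7 %.0f"%o["qpos"][6])
a=np.array(sys.argv[1:],float).reshape(-1,4) if len(sys.argv)>1 else []
for x,y,z,w in a:
    t=-((w-cy+180)%360-180)/180; d=R.from_euler("xyz",[180,0,w],degrees=True).inv().apply(np.array([x,y,z])-p)/80
    print("turn z %.4f  shift %s  rows@.5 %.1f"%(t,np.round(d,3),np.abs(d).max()/.5)); p=np.array([x,y,z]); cy=w
E
python3 -c "
from vis import *
c=cap('top')
for u,v in [(48,36),(580,42),(42,458),(578,465)]:
    u=302+u/8-.5+.06;v=158+v/8-.44; d=np.array([(u-c['K'][0,2])/c['K'][0,0],(v-c['K'][1,2])/c['K'][1,1],1])@cv2.Rodrigues(c['rvec'])[0]
    print(np.round((c['C']+d*(.024-c['C'][2])/d[2])*1000,1))
"
python3 plan.py 246 -601 300 -10.8 570 -386.5 300 -10.8 570 -386.5 171 -10.8
```

```text
[721.5  53.8  24. ]
[720.9 -95.   24. ]
[602.7  54.4  24. ]
[601.8 -94.4  24. ]
t 0.4 pose [ 246.4 -601.4  222.4] [-180.     0.    22.3] F [-0.1 -0.9 -0.1] w 87.0 gf 0.0 q7 -3
turn z 0.1838  shift [-0.005 -0.004 -0.97 ]  rows@.5 1.9
turn z -0.0000  shift [ 3.476 -3.393 -0.   ]  rows@.5 7.0
turn z -0.0000  shift [ 0.    -0.     1.612]  rows@.5 3.2
```

```bash
python3 -m creep '{"translation":[[0,0,-0.25],[0,0,-0.25],[0,0,-0.25],[0,0,-0.22],[0.5,-0.49,0]],"turn":[[0,0,0.046],[0,0,0.046],[0,0,0.046],[0,0,0.046],[0,0,0]],"grip":[0.7,0.7,0.7,0.7,0.7]}' 30
python3 -m creep '{"translation":[[0.5,-0.49,0],[0.5,-0.49,0],[0.5,-0.49,0],[0.5,-0.49,0],[0.5,-0.49,0]],"turn":[[0,0,0],[0,0,0],[0,0,0],[0,0,0],[0,0,0]],"grip":[0.7,0.7,0.7,0.7,0.7]}'
python3 -m creep '{"translation":[[0.47,-0.45,0],[0,0,0],[0,0,0]],"turn":[[0,0,0],[0,0,0],[0,0,0]],"grip":[0.7,0.7,0.7]}'
python3 plan.py 570 -386.5 171 -10.8
python3 -c "
from vis import *
c=cap('wrist'); cv2.imwrite('pics/w1.png',c['frame'][:,:,::-1])"
```

```text
time_s: 1.02
tool_pos: [0.2881, -0.5744, 0.302]
tool_rot: [179.7, 0.0, -11.5]
force: [1.1, -0.1, -1.1]
grip_width: 0.0612
grasp_force: 0.0
time_s: 1.65
tool_pos: [0.5277, -0.4146, 0.3004]
tool_rot: [180.0, -0.0, -10.9]
force: [0.9, 0.2, 0.4]
grip_width: 0.0611
grasp_force: 0.0
time_s: 2.02
tool_pos: [0.5696, -0.3879, 0.2999]
tool_rot: [180.0, 0.1, -10.9]
force: [-0.4, -0.9, 0.1]
grip_width: 0.0609
grasp_force: 0.0
t 2.0 pose [ 569.6 -387.9  299.9] [ 1.80e+02  1.00e-01 -1.09e+01] F [-0.4 -0.9  0.1] w 60.9 gf 0.0 q7 -71
turn z -0.0003  shift [ 0.002 -0.018  1.611]  rows@.5 3.2
```

View pics/w1.png

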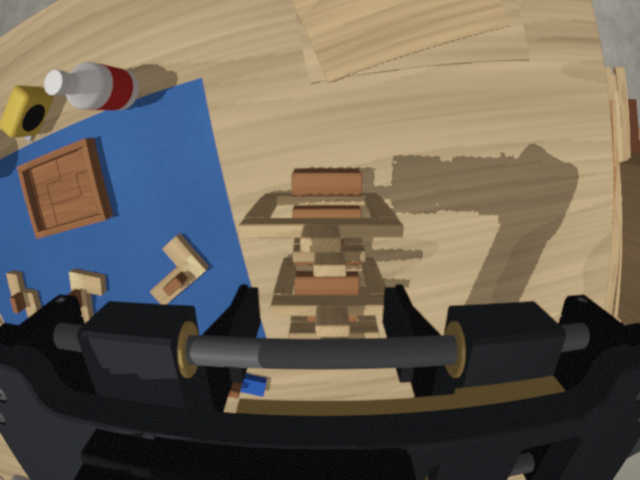

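The wrist view shows the fingers at columns 240 and 400, with the frame's tabs centred between them at about column 322, so the alignment is good. I'll descend and close.

```bash
python3 -m creep '{"translation":[[0,0,0.4],[0,0,0.4],[0,0,0.4],[0,0,0.3],[0,0,0.1]],"turn":[[0,0,0],[0,0,0],[0,0,0],[0,0,0],[0,0,0]],"grip":[0.7,0.7,0.7,0.7,0.7]}' 30
python3 -m creep '{"translation":[[0,0,0],[0,0,0],[0,0,0],[0,0,0],[0,0,0]],"turn":[[0,0,0],[0,0,0],[0,0,0],[0,0,0],[0,0,0]],"grip":[0.2,0.2,0.2,0.2,0.2]}' 30
python3 -m creep '{"translation":[[0,0,0],[0,0,0],[0,0,-0.15],[0,0,-0.2],[0,0,-0.2]],"turn":[[0,0,0],[0,0,0],[0,0,0],[0,0,0],[0,0,0]],"grip":[0.2,0.2,0.2,0.2,0.2]}' 40
python3 plan.py 570 -386.5 400 -10.8  450 0 400 3.3 417.5 371 400 3.3 417.5 371 263 3.3 555.2 379.1 263 3.3 555.2 379.1 236 3.3
```

```text
time_s: 2.7
tool_pos: [0.5676, -0.3888, 0.1706]
tool_rot: [-180.0, 0.2, -11.0]
force: [-0.9, 0.1, 0.0]
grip_width: 0.0608
grasp_force: 0.0
time_s: 3.32
tool_pos: [0.5704, -0.3875, 0.1729]
tool_rot: [180.0, -0.1, -10.8]
force: [-1.0, -0.9, 3.1]
grip_width: 0.0298
grasp_force: 30.0
time_s: 3.95
tool_pos: [0.5701, -0.3874, 0.2174]
tool_rot: [180.0, -0.0, -10.8]
force: [-0.0, 0.3, -1.0]
grip_width: 0.0297
grasp_force: 40.0
t 4.0 pose [ 570.1 -387.4  217.4] [180.   -0.  -10.8] F [-0.   0.3 -1. ] w 29.7 gf 40.0 q7 -72
turn z -0.0002  shift [-0.003 -0.011 -2.282]  rows@.5 4.6
turn z -0.0783  shift [-1.219 -4.91  -0.   ]  rows@.5 9.8
turn z -0.0000  shift [-0.139 -4.653 -0.   ]  rows@.5 9.3
turn z -0.0000  shift [ 0.    -0.     1.712]  rows@.5 3.4
turn z -0.0000  shift [ 1.724 -0.002 -0.   ]  rows@.5 3.4
turn z -0.0000  shift [ 0.    -0.     0.337]  rows@.5 0.7
```

```bash
python3 -m creep '{"translation":[[0,0,-0.46],[0,0,-0.46],[0,0,-0.46],[0,0,-0.46],[0,0,-0.44]],"turn":[[0,0,0],[0,0,0],[0,0,0],[0,0,-0.039],[0,0,-0.039]],"grip":[0.2,0.2,0.2,0.2,0.2]}' 40
python3 -m creep '{"translation":[[-0.1,-0.4,0],[-0.13,-0.5,0],[-0.13,-0.5,0],[-0.13,-0.5,0],[-0.13,-0.5,0]],"turn":[[0,0,0],[0,0,0],[0,0,0],[0,0,0],[0,0,0]],"grip":[0.2,0.2,0.2,0.2,0.2]}'
python3 -m creep '{"translation":[[-0.13,-0.5,0],[-0.13,-0.5,0],[-0.13,-0.5,0],[-0.13,-0.5,0],[-0.13,-0.5,0]],"turn":[[0,0,0],[0,0,0],[0,0,0],[0,0,0],[0,0,0]],"grip":[0.2,0.2,0.2,0.2,0.2]}'
python3 -m creep '{"translation":[[-0.05,-0.5,0],[0,-0.5,0],[0,-0.5,0],[0,-0.5,0],[0,-0.5,0]],"turn":[[0,0,0],[0,0,0],[0,0,0],[0,0,0],[0,0,0]],"grip":[0.2,0.2,0.2,0.2,0.2]}'
python3 -m creep '{"translation":[[0,-0.5,0],[0,-0.5,0],[0,-0.5,0],[0,-0.4,0],[0,-0.3,0]],"turn":[[0,0,0],[0,0,0],[0,0,0],[0,0,0],[0,0,0]],"grip":[0.2,0.2,0.2,0.2,0.2]}'
python3 -m creep '{"translation":[[0,0,0],[0,0,0]],"turn":[[0,0,0],[0,0,0]],"grip":[0.2,0.2]}'
python3 plan.py 417.5 371 263 3.3 555.2 379.1 263 3.3 555.2 379.1 236 3.3
```

```text
time_s: 4.58
tool_pos: [0.5698, -0.3872, 0.4012]
tool_rot: [179.9, -0.1, 3.4]
force: [0.1, 0.1, -0.6]
grip_width: 0.0294
grasp_force: 40.0
time_s: 5.2
tool_pos: [0.5092, -0.197, 0.3998]
tool_rot: [180.0, -0.1, 3.2]
force: [0.2, 0.7, 0.3]
grip_width: 0.0294
grasp_force: 40.0
time_s: 5.82
tool_pos: [0.446, -0.0002, 0.3998]
tool_rot: [179.9, -0.1, 3.2]
force: [0.1, 0.1, -0.2]
grip_width: 0.0294
grasp_force: 40.0
time_s: 6.45
tool_pos: [0.4311, 0.1992, 0.3997]
tool_rot: [180.0, -0.1, 3.2]
force: [0.3, -0.2, -0.5]
grip_width: 0.03
grasp_force: 40.0
time_s: 7.08
tool_pos: [0.4212, 0.3749, 0.3995]
tool_rot: [-180.0, -0.0, 3.3]
force: [1.4, -0.4, -0.8]
grip_width: 0.0295
grasp_force: 40.0
time_s: 7.32
tool_pos: [0.4221, 0.3727, 0.399]
tool_rot: [180.0, -0.0, 3.1]
force: [0.7, 0.9, -1.5]
grip_width: 0.0298
grasp_force: 40.0
t 7.3 pose [422.1 372.7 399. ] [180.   -0.    3.1] F [ 0.7  0.9 -1.5] w 29.8 gf 40.0 q7 -138
turn z -0.0009  shift [-0.059  0.018  1.7  ]  rows@.5 3.4
turn z -0.0000  shift [ 1.724 -0.002 -0.   ]  rows@.5 3.4
turn z -0.0000  shift [ 0.    -0.     0.337]  rows@.5 0.7
```

```bash
python3 -m creep '{"translation":[[-0.05,0.02,0.45],[0,0,0.5],[0,0,0.45],[0,0,0.3],[0,0,0]],"turn":[[0,0,0],[0,0,0],[0,0,0],[0,0,0],[0,0,0]],"grip":[0.2,0.2,0.2,0.2,0.2]}' 40
python3 plan.py 555.2 379.1 263 3.3 555.2 379.1 236 3.3
python3 -c "
from vis import *
c=cap('scene'); cv2.imwrite('pics/s1.png',cv2.resize(c['frame'][160:440,380:620],None,fx=2,fy=2)[:,:,::-1])"
```

```text
time_s: 7.95
tool_pos: [0.418, 0.3693, 0.2613]
tool_rot: [179.8, 0.1, 3.1]
force: [0.2, -0.1, 0.6]
grip_width: 0.0295
grasp_force: 40.0
t 8.0 pose [418.  369.3 261.3] [1.798e+02 1.000e-01 3.100e+00] F [ 0.2 -0.1  0.6] w 29.5 gf 40.0 q7 -138
turn z -0.0014  shift [ 1.719 -0.024 -0.021]  rows@.5 3.4
turn z -0.0000  shift [ 0.    -0.     0.337]  rows@.5 0.7
```

View pics/s1.png

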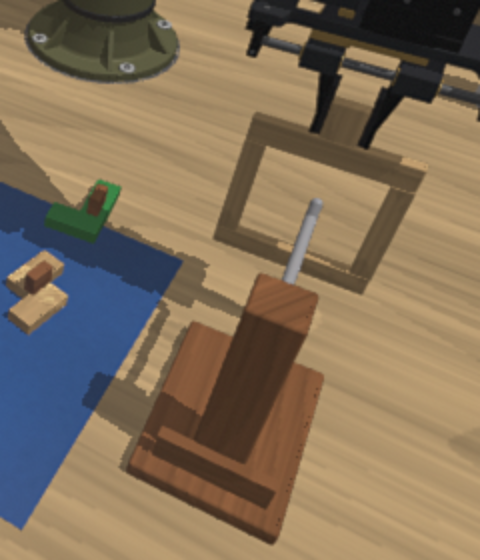

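The crop shows the frame hanging straight in the gripper, with the rod's tip at (318,203) well inside the opening. I'll go in and lower.

```bash
python3 -m creep '{"translation":[[0.3,-0.02,-0.01],[0.4,0,-0.01],[0.4,0,0],[0.4,0,0],[0.22,0,0]],"turn":[[0,0,0],[0,0,0],[0,0,0],[0,0,0],[0,0,0]],"grip":[0.2,0.2,0.2,0.2,0.2]}' 40
python3 -m creep '{"translation":[[0,0,0.1],[0,0,0.1],[0,0,0.07],[0,0,0.03],[0,0,0]],"turn":[[0,0,0],[0,0,0],[0,0,0],[0,0,0],[0,0,0]],"grip":[0.2,0.2,0.2,0.2,0.2]}' 40
python3 -m creep '{"translation":[[0,0,0.02],[0,0,0.02],[0,0,0]],"turn":[[0,0,0],[0,0,0],[0,0,0]],"grip":[0.2,0.2,0.2]}' 40
python3 plan.py 555.2 379.1 236 3.3
```

```text
time_s: 8.62
tool_pos: [0.5582, 0.38, 0.2656]
tool_rot: [-179.9, -0.1, 3.0]
force: [-0.7, 0.1, -1.2]
grip_width: 0.0296
grasp_force: 40.0
time_s: 9.25
tool_pos: [0.5549, 0.3809, 0.2401]
tool_rot: [180.0, -0.0, 3.2]
force: [-0.0, -0.0, -0.1]
grip_width: 0.0294
grasp_force: 40.0
time_s: 9.62
tool_pos: [0.5553, 0.3812, 0.2378]
tool_rot: [-180.0, -0.1, 3.2]
force: [-0.9, -0.4, 4.5]
grip_width: 0.0296
grasp_force: 40.0
t 9.6 pose [555.3 381.2 237.8] [-1.8e+02 -1.0e-01  3.2e+00] F [-0.9 -0.4  4.5] w 29.6 gf 40.0 q7 -137
turn z -0.0006  shift [-0.003  0.026  0.023]  rows@.5 0.1
```

```bash
python3 -m creep '{"translation":[[0,0,0],[0,0,0],[0,0,-0.2],[0,0,-0.4],[0,0,-0.5]],"turn":[[0,0,0],[0,0,0],[0,0,0],[0,0,0],[0,0,0]],"grip":[0.7,0.7,0.7,0.7,0.7]}' 40
python3 plan.py 555 380 310 3.3 480 0 310 -10.8 485.5 -382 310 -10.8 485.5 -382 153 -10.8
python3 -c "
from vis import *
c=cap('scene'); cv2.imwrite('pics/s2.png',cv2.resize(c['frame'][200:440,420:600],None,fx=2,fy=2)[:,:,::-1])"
```

```text
time_s: 10.25
tool_pos: [0.555, 0.3807, 0.3262]
tool_rot: [180.0, 0.0, 3.2]
force: [0.1, 0.5, 0.3]
grip_width: 0.06
grasp_force: 0.0
t 10.2 pose [555.  380.7 326.2] [180.    0.    3.2] F [0.1 0.5 0.3] w 60.0 gf 0.0 q7 -136
turn z -0.0006  shift [-0.001  0.009  0.202]  rows@.5 0.4
turn z 0.0783  shift [-0.031  4.842  0.   ]  rows@.5 9.7
turn z -0.0000  shift [0.962 4.678 0.   ]  rows@.5 9.4
turn z -0.0000  shift [ 0.    -0.     1.962]  rows@.5 3.9
```

View pics/s2.png

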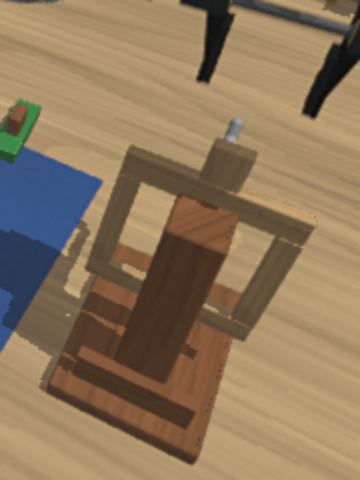

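The crop shows XL hanging level on the rod just in front of the post, with the gripper clear. Next is L.

```bash
python3 -m creep '{"translation":[[0,0,0],[0,0,0],[0.05,0.5,0],[0.05,0.5,0],[0.05,0.5,0]],"turn":[[0,0,0.039],[0,0,0.039],[0,0,0],[0,0,0],[0,0,0]],"grip":[0.7,0.7,0.7,0.7,0.7]}' 40
python3 -m creep '{"translation":[[0.05,0.5,0],[0.05,0.5,0],[0.05,0.5,0],[0.05,0.5,0],[0.05,0.5,0]],"turn":[[0,0,0],[0,0,0],[0,0,0],[0,0,0],[0,0,0]],"grip":[0.7,0.7,0.7,0.7,0.7]}'
python3 -m creep '{"translation":[[0.05,0.5,0],[0.05,0.5,0],[0.05,0.5,0],[0.05,0.5,0],[0.05,0.5,0]],"turn":[[0,0,0],[0,0,0],[0,0,0],[0,0,0],[0,0,0]],"grip":[0.7,0.7,0.7,0.7,0.7]}'
python3 -m creep '{"translation":[[0.05,0.5,0],[0.05,0.5,0],[0.05,0.5,0],[0.05,0.5,0],[0.05,0.5,0]],"turn":[[0,0,0],[0,0,0],[0,0,0],[0,0,0],[0,0,0]],"grip":[0.7,0.7,0.7,0.7,0.7]}'
python3 -m creep '{"translation":[[0.03,0.4,0],[0,0.1,0],[0,0,0],[0,0,0]],"turn":[[0,0,0],[0,0,0],[0,0,0],[0,0,0]],"grip":[0.7,0.7,0.7,0.7]}'
python3 plan.py 485.5 -382 153 -10.8
python3 -c "
from vis import *
c=cap('top');P=c['P'];z=P[...,2]
for b in blobs(c,(P[...,0]>.4)&(P[...,0]<.6)&(P[...,1]<-.25)&(P[...,1]>-.5)&(z>.1)&(z<.2)): print(rect(P[b][:,:2]))
"
```

```text
time_s: 10.92
tool_pos: [0.5443, 0.2601, 0.3258]
tool_rot: [-180.0, -0.1, -10.8]
force: [1.0, -0.3, 0.3]
grip_width: 0.0609
grasp_force: 0.0
time_s: 11.55
tool_pos: [0.5264, 0.0598, 0.326]
tool_rot: [180.0, -0.1, -10.8]
force: [-0.5, -0.5, 0.9]
grip_width: 0.0609
grasp_force: 0.0
time_s: 12.18
tool_pos: [0.5085, -0.1404, 0.3261]
tool_rot: [180.0, -0.1, -10.8]
force: [-0.3, -0.2, -0.6]
grip_width: 0.061
grasp_force: 0.0
time_s: 12.8
tool_pos: [0.4906, -0.3408, 0.3261]
tool_rot: [180.0, -0.1, -10.8]
force: [0.1, 0.7, 0.8]
grip_width: 0.0612
grasp_force: 0.0
time_s: 13.3
tool_pos: [0.4862, -0.3774, 0.3255]
tool_rot: [-180.0, -0.0, -10.7]
force: [-0.4, 1.1, 0.0]
grip_width: 0.0608
grasp_force: 0.0
t 13.3 pose [ 486.2 -377.4  325.5] [-180.    -0.   -10.7] F [-0.4  1.1  0. ] w 60.8 gf 0.0 q7 -69
turn z 0.0007  shift [2.000e-03 5.800e-02 2.157e+00]  rows@.5 4.3
[ 529.8 -367.    36.1   12.5   79.5]
[ 491.1 -345.4   49.3   12.4   79. ]
[ 442.9 -375.8   97.6   12.6   79.3]
```

```bash
python3 -m creep '{"translation":[[0,0.05,0.5],[0,0,0.5],[0,0,0.5],[0,0,0.4],[0,0,0.25]],"turn":[[0,0,0],[0,0,0],[0,0,0],[0,0,0],[0,0,0]],"grip":[0.7,0.7,0.7,0.7,0.7]}' 30
python3 -m creep '{"translation":[[0,0,0],[0,0,0],[0,0,0],[0,0,0],[0,0,0]],"turn":[[0,0,0],[0,0,0],[0,0,0],[0,0,0],[0,0,0]],"grip":[0.2,0.2,0.2,0.2,0.2]}' 30
python3 -m creep '{"translation":[[0,0,0],[0,0,-0.1],[0,0,-0.2],[0,0,-0.2],[0,0,-0.2]],"turn":[[0,0,0],[0,0,0],[0,0,0],[0,0,0],[0,0,0]],"grip":[0.2,0.2,0.2,0.2,0.2]}' 40
python3 plan.py 485.5 -381 390 -10.8  417.5 371 390 3.3 417.5 371 263 3.3 533.3 377.8 263 3.3 533.3 377.8 236 3.3
```

```text
time_s: 13.98
tool_pos: [0.4845, -0.3818, 0.1516]
tool_rot: [-179.9, 0.1, -10.8]
force: [-0.3, -0.1, -0.1]
grip_width: 0.0609
grasp_force: 0.0
time_s: 14.6
tool_pos: [0.4851, -0.3836, 0.1539]
tool_rot: [180.0, -0.1, -10.8]
force: [0.4, -0.1, 2.9]
grip_width: 0.0294
grasp_force: 30.0
time_s: 15.22
tool_pos: [0.4845, -0.3835, 0.2105]
tool_rot: [180.0, -0.0, -10.9]
force: [0.1, 0.3, -0.1]
grip_width: 0.0299
grasp_force: 40.0
t 15.2 pose [ 484.5 -383.5  210.5] [180.   -0.  -10.9] F [ 0.1  0.3 -0.1] w 29.9 gf 40.0 q7 -69
turn z -0.0003  shift [ 0.006 -0.033 -2.244]  rows@.5 4.5
turn z -0.0783  shift [-0.307 -9.433 -0.   ]  rows@.5 18.9
turn z -0.0000  shift [ 0.    -0.     1.588]  rows@.5 3.2
turn z -0.0000  shift [ 1.45  -0.002 -0.   ]  rows@.5 2.9
turn z -0.0000  shift [ 0.    -0.     0.337]  rows@.5 0.7
```

```bash
python3 -m creep '{"translation":[[0,0,-0.45],[0,0,-0.45],[0,0,-0.45],[0,0,-0.45],[0,0,-0.45]],"turn":[[0,0,0],[0,0,0],[0,0,0],[0,0,-0.039],[0,0,-0.039]],"grip":[0.2,0.2,0.2,0.2,0.2]}' 40
python3 -m creep '{"translation":[[-0.02,-0.35,0],[-0.02,-0.5,0],[-0.02,-0.5,0],[-0.02,-0.5,0],[-0.02,-0.5,0]],"turn":[[0,0,0],[0,0,0],[0,0,0],[0,0,0],[0,0,0]],"grip":[0.2,0.2,0.2,0.2,0.2]}'
python3 -m creep '{"translation":[[-0.02,-0.5,0],[-0.02,-0.5,0],[-0.02,-0.5,0],[-0.02,-0.5,0],[-0.02,-0.5,0]],"turn":[[0,0,0],[0,0,0],[0,0,0],[0,0,0],[0,0,0]],"grip":[0.2,0.2,0.2,0.2,0.2]}'
python3 -m creep '{"translation":[[-0.02,-0.5,0],[-0.02,-0.5,0],[-0.02,-0.5,0],[-0.02,-0.5,0],[-0.02,-0.5,0]],"turn":[[0,0,0],[0,0,0],[0,0,0],[0,0,0],[0,0,0]],"grip":[0.2,0.2,0.2,0.2,0.2]}'
python3 -m creep '{"translation":[[0,-0.5,0],[0,-0.5,0],[0,-0.5,0],[0,-0.4,0],[0,-0.25,0]],"turn":[[0,0,0],[0,0,0],[0,0,0],[0,0,0],[0,0,0]],"grip":[0.2,0.2,0.2,0.2,0.2]}'
python3 -m creep '{"translation":[[0,0,0],[0,0,0]],"turn":[[0,0,0],[0,0,0]],"grip":[0.2,0.2]}'
python3 plan.py 417.5 371 263 3.3 533.3 377.8 263 3.3 533.3 377.8 236 3.3
```

```text
time_s: 15.85
tool_pos: [0.4842, -0.3832, 0.3912]
tool_rot: [180.0, -0.0, 3.4]
force: [1.1, -0.0, -0.1]
grip_width: 0.0296
grasp_force: 40.0
time_s: 16.48
tool_pos: [0.4657, -0.1946, 0.39]
tool_rot: [179.9, -0.0, 3.2]
force: [-0.3, 1.2, -1.0]
grip_width: 0.0298
grasp_force: 40.0
time_s: 17.1
tool_pos: [0.4464, 0.0047, 0.3899]
tool_rot: [179.9, -0.1, 3.2]
force: [-0.0, -0.4, -0.6]
grip_width: 0.0298
grasp_force: 40.0
time_s: 17.73
tool_pos: [0.4272, 0.2038, 0.3899]
tool_rot: [179.9, -0.1, 3.2]
force: [-0.1, -1.4, -0.3]
grip_width: 0.0297
grasp_force: 40.0
time_s: 18.35
tool_pos: [0.4175, 0.3756, 0.3895]
tool_rot: [-180.0, 0.0, 3.3]
force: [-0.4, -0.3, 0.3]
grip_width: 0.0295
grasp_force: 40.0
time_s: 18.6
tool_pos: [0.4185, 0.3733, 0.3893]
tool_rot: [179.9, -0.0, 3.1]
force: [-0.2, 0.4, -0.2]
grip_width: 0.0298
grasp_force: 40.0
t 18.6 pose [418.5 373.3 389.3] [179.9  -0.    3.1] F [-0.2  0.4 -0.2] w 29.8 gf 40.0 q7 -142
turn z -0.0008  shift [-0.014  0.028  1.579]  rows@.5 3.2
turn z -0.0000  shift [ 1.45  -0.002 -0.   ]  rows@.5 2.9
turn z -0.0000  shift [ 0.    -0.     0.337]  rows@.5 0.7
```

```bash
python3 -m creep '{"translation":[[0,0.02,0.45],[0,0,0.45],[0,0,0.4],[0,0,0.26],[0,0,0]],"turn":[[0,0,0],[0,0,0],[0,0,0],[0,0,0],[0,0,0]],"grip":[0.2,0.2,0.2,0.2,0.2]}' 40
python3 -m creep '{"translation":[[0.25,0,0],[0.35,0,0],[0.35,0,0],[0.3,0,0],[0.2,0,0]],"turn":[[0,0,0],[0,0,0],[0,0,0],[0,0,0],[0,0,0]],"grip":[0.2,0.2,0.2,0.2,0.2]}' 40
python3 -m creep '{"translation":[[0,0,0.1],[0,0,0.1],[0,0,0.07],[0,0,0.04],[0,0,0.02]],"turn":[[0,0,0],[0,0,0],[0,0,0],[0,0,0],[0,0,0]],"grip":[0.2,0.2,0.2,0.2,0.2]}' 40
python3 -m creep '{"translation":[[0,0,0.02],[0,0,0]],"turn":[[0,0,0],[0,0,0]],"grip":[0.2,0.2]}' 40
```

```text
time_s: 19.23
tool_pos: [0.4186, 0.3701, 0.2631]
tool_rot: [179.8, 0.1, 3.0]
force: [0.6, 0.1, -0.9]
grip_width: 0.0295
grasp_force: 40.0
time_s: 19.85
tool_pos: [0.5362, 0.3781, 0.2653]
tool_rot: [-180.0, -0.1, 3.0]
force: [-0.2, 0.0, -0.3]
grip_width: 0.0302
grasp_force: 40.0
time_s: 20.48
tool_pos: [0.5338, 0.379, 0.2376]
tool_rot: [180.0, -0.0, 3.2]
force: [-1.1, -0.4, -0.3]
grip_width: 0.0296
grasp_force: 40.0
time_s: 20.72
tool_pos: [0.5341, 0.3791, 0.2366]
tool_rot: [-180.0, -0.0, 3.2]
force: [-0.9, -0.3, 1.4]
grip_width: 0.0299
grasp_force: 40.0
```

```bash
python3 -m creep '{"translation":[[0,0,0],[0,0,0],[0,0,-0.2],[0,0,-0.4],[0,0,-0.5]],"turn":[[0,0,0],[0,0,0],[0,0,0],[0,0,0],[0,0,0]],"grip":[0.7,0.7,0.7,0.7,0.7]}' 40
python3 -m creep '{"translation":[[0,0,0],[0,0,0],[0.04,0.5,0],[0.04,0.5,0],[0.04,0.5,0]],"turn":[[0,0,0.039],[0,0,0.039],[0,0,0],[0,0,0],[0,0,0]],"grip":[0.7,0.7,0.7,0.7,0.7]}' 40
python3 -m creep '{"translation":[[0.04,0.5,0],[0.04,0.5,0],[0.04,0.5,0],[0.04,0.5,0],[0.04,0.5,0]],"turn":[[0,0,0],[0,0,0],[0,0,0],[0,0,0],[0,0,0]],"grip":[0.7,0.7,0.7,0.7,0.7]}'
python3 -m creep '{"translation":[[0.03,0.5,0],[0.03,0.5,0],[0.03,0.5,0],[0.03,0.5,0],[0.03,0.5,0]],"turn":[[0,0,0],[0,0,0],[0,0,0],[0,0,0],[0,0,0]],"grip":[0.7,0.7,0.7,0.7,0.7]}'
python3 -m creep '{"translation":[[0.03,0.5,0],[0.03,0.5,0],[0.03,0.5,0],[0.03,0.5,0],[0.03,0.5,0]],"turn":[[0,0,0],[0,0,0],[0,0,0],[0,0,0],[0,0,0]],"grip":[0.7,0.7,0.7,0.7,0.7]}'
python3 -m creep '{"translation":[[0.03,0.4,0],[0,0.1,0],[0,0,0],[0,0,0]],"turn":[[0,0,0],[0,0,0],[0,0,0],[0,0,0]],"grip":[0.7,0.7,0.7,0.7]}'
python3 plan.py 443.8 -377.5 135 -10.8
python3 -c "
from vis import *
c=cap('scene');P=c['P'];z=P[...,2]
for b in blobs(c,(P[...,0]>.4)&(P[...,0]<.58)&(P[...,1]<.5)&(P[...,1]>.25)&(z>.235)&(z<.30)): print(rect(P[b][:,:2]),np.nanmax(z[b]))
"
```

```text
time_s: 21.35
tool_pos: [0.5339, 0.3788, 0.3256]
tool_rot: [180.0, 0.0, 3.2]
force: [0.1, 0.5, 0.5]
grip_width: 0.06
grasp_force: 0.0
time_s: 21.98
tool_pos: [0.5208, 0.2587, 0.3252]
tool_rot: [-180.0, -0.1, -10.8]
force: [-0.5, -0.8, 0.7]
grip_width: 0.0606
grasp_force: 0.0
time_s: 22.6
tool_pos: [0.499, 0.0592, 0.3254]
tool_rot: [180.0, -0.1, -10.8]
force: [0.2, 0.5, 0.0]
grip_width: 0.0609
grasp_force: 0.0
time_s: 23.22
tool_pos: [0.4733, -0.1395, 0.3255]
tool_rot: [179.9, -0.1, -10.8]
force: [1.3, -0.4, -0.1]
grip_width: 0.0609
grasp_force: 0.0
time_s: 23.85
tool_pos: [0.4477, -0.3384, 0.3255]
tool_rot: [179.9, -0.1, -10.8]
force: [0.8, -0.9, -0.4]
grip_width: 0.0611
grasp_force: 0.0
time_s: 24.35
tool_pos: [0.4432, -0.3752, 0.3248]
tool_rot: [-180.0, -0.0, -10.7]
force: [0.0, 0.2, 0.2]
grip_width: 0.061
grasp_force: 0.0
t 24.4 pose [ 443.2 -375.2  324.8] [-180.    -0.   -10.7] F [0.  0.2 0.2] w 61.0 gf 0.0 q7 -67
turn z 0.0007  shift [0.013 0.026 2.372]  rows@.5 4.7
[545.6 380.7  35.8  30.6   4.5] 0.2699537202946872
```

```bash
python3 -m creep '{"translation":[[0.01,0.03,0.5],[0,0,0.5],[0,0,0.5],[0,0,0.5],[0,0,0.36]],"turn":[[0,0,0],[0,0,0],[0,0,0],[0,0,0],[0,0,0]],"grip":[0.7,0.7,0.7,0.7,0.7]}' 30
python3 -m creep '{"translation":[[0,0,0],[0,0,0],[0,0,0],[0,0,0],[0,0,0]],"turn":[[0,0,0],[0,0,0],[0,0,0],[0,0,0],[0,0,0]],"grip":[0.7,0.2,0.2,0.2,0.2]}' 30
python3 -m creep '{"translation":[[0,0,0],[0,0,-0.1],[0,0,-0.2],[0,0,-0.2],[0,0,-0.2]],"turn":[[0,0,0],[0,0,0],[0,0,0],[0,0,0],[0,0,0]],"grip":[0.2,0.2,0.2,0.2,0.2]}' 40
python3 plan.py 450 -377.5 380 -10.8  425 371 380 3.3 425 371 263 3.3 511.3 376.6 263 3.3 511.3 376.6 236 3.3
```

```text
time_s: 25.02
tool_pos: [0.4424, -0.3782, 0.1339]
tool_rot: [-180.0, 0.1, -10.7]
force: [0.9, -0.8, 0.4]
grip_width: 0.0609
grasp_force: 0.0
time_s: 25.65
tool_pos: [0.4427, -0.3799, 0.1359]
tool_rot: [180.0, -0.0, -10.8]
force: [0.2, 0.2, -1.0]
grip_width: 0.0299
grasp_force: 30.0
time_s: 26.28
tool_pos: [0.4428, -0.3799, 0.1931]
tool_rot: [180.0, -0.1, -10.8]
force: [-0.1, 0.2, -0.5]
grip_width: 0.0291
grasp_force: 40.0
t 26.3 pose [ 442.8 -379.9  193.1] [ 1.80e+02 -1.00e-01 -1.08e+01] F [-0.1  0.2 -0.5] w 29.1 gf 40.0 q7 -69
turn z -0.0002  shift [ 0.083 -0.047 -2.337]  rows@.5 4.7
turn z -0.0783  shift [ 0.227 -9.359 -0.   ]  rows@.5 18.7
turn z -0.0000  shift [ 0.    -0.     1.462]  rows@.5 2.9
turn z -0.0000  shift [ 1.081 -0.008 -0.   ]  rows@.5 2.2
turn z -0.0000  shift [ 0.    -0.     0.337]  rows@.5 0.7
```

```bash
python3 -m creep '{"translation":[[0,0,-0.47],[0,0,-0.47],[0,0,-0.47],[0,0,-0.47],[0,0,-0.46]],"turn":[[0,0,0],[0,0,0],[0,0,0],[0,0,-0.039],[0,0,-0.039]],"grip":[0.2,0.2,0.2,0.2,0.2]}' 40
python3 -m creep '{"translation":[[0.06,-0.35,0],[0.06,-0.5,0],[0.06,-0.5,0],[0.06,-0.5,0],[0.06,-0.5,0]],"turn":[[0,0,0],[0,0,0],[0,0,0],[0,0,0],[0,0,0]],"grip":[0.2,0.2,0.2,0.2,0.2]}'
python3 -m creep '{"translation":[[0.06,-0.5,0],[0.06,-0.5,0],[0.06,-0.5,0],[0.06,-0.5,0],[0,-0.5,0]],"turn":[[0,0,0],[0,0,0],[0,0,0],[0,0,0],[0,0,0]],"grip":[0.2,0.2,0.2,0.2,0.2]}'
python3 -m creep '{"translation":[[-0.03,-0.5,0],[-0.03,-0.5,0],[-0.03,-0.5,0],[-0.03,-0.5,0],[-0.03,-0.5,0]],"turn":[[0,0,0],[0,0,0],[0,0,0],[0,0,0],[0,0,0]],"grip":[0.2,0.2,0.2,0.2,0.2]}'
python3 -m creep '{"translation":[[-0.03,-0.5,0],[-0.03,-0.5,0],[-0.03,-0.5,0],[-0.03,-0.35,0],[0,-0.22,0]],"turn":[[0,0,0],[0,0,0],[0,0,0],[0,0,0],[0,0,0]],"grip":[0.2,0.2,0.2,0.2,0.2]}'
python3 -m creep '{"translation":[[0,0,0],[0,0,0]],"turn":[[0,0,0],[0,0,0]],"grip":[0.2,0.2]}'
python3 plan.py 420 371 263 3.3 511.3 376.6 263 3.3 511.3 376.6 236 3.3
```

```text
time_s: 26.9
tool_pos: [0.4424, -0.3795, 0.381]
tool_rot: [179.9, -0.0, 3.4]
force: [0.3, -0.3, -0.2]
grip_width: 0.0293
grasp_force: 40.0
time_s: 27.52
tool_pos: [0.4555, -0.1876, 0.3778]
tool_rot: [-180.0, 0.1, 3.2]
force: [0.7, -0.4, -0.7]
grip_width: 0.0293
grasp_force: 40.0
time_s: 28.15
tool_pos: [0.4629, 0.013, 0.3776]
tool_rot: [180.0, 0.1, 3.2]
force: [0.2, -0.2, -0.1]
grip_width: 0.0297
grasp_force: 40.0
time_s: 28.78
tool_pos: [0.4389, 0.2113, 0.3775]
tool_rot: [179.9, 0.1, 3.2]
force: [1.2, 1.3, -0.8]
grip_width: 0.0298
grasp_force: 40.0
time_s: 29.4
tool_pos: [0.4191, 0.3762, 0.3776]
tool_rot: [179.9, 0.1, 3.4]
force: [-0.6, -0.9, 0.2]
grip_width: 0.0295
grasp_force: 40.0
time_s: 29.65
tool_pos: [0.4215, 0.3734, 0.3782]
tool_rot: [179.9, 0.0, 3.2]
force: [0.0, 1.1, -0.4]
grip_width: 0.0295
grasp_force: 40.0
t 29.6 pose [421.5 373.4 378.2] [179.9   0.    3.2] F [ 0.   1.1 -0.4] w 29.5 gf 40.0 q7 -144
turn z -0.0006  shift [-0.02   0.029  1.44 ]  rows@.5 2.9
turn z -0.0000  shift [ 1.143 -0.004 -0.   ]  rows@.5 2.3
turn z -0.0000  shift [ 0.    -0.     0.337]  rows@.5 0.7
```

```bash
python3 -m creep '{"translation":[[-0.02,0.03,0.4],[0,0,0.4],[0,0,0.4],[0,0,0.23],[0,0,0]],"turn":[[0,0,0],[0,0,0],[0,0,0],[0,0,0],[0,0,0]],"grip":[0.2,0.2,0.2,0.2,0.2]}' 40
python3 -m creep '{"translation":[[0.2,0,0],[0.3,0,0],[0.3,0,0],[0.2,0,0],[0.14,0,0]],"turn":[[0,0,0],[0,0,0],[0,0,0],[0,0,0],[0,0,0]],"grip":[0.2,0.2,0.2,0.2,0.2]}' 40
python3 -m creep '{"translation":[[0,0,0.1],[0,0,0.1],[0,0,0.07],[0,0,0.04],[0,0,0.02]],"turn":[[0,0,0],[0,0,0],[0,0,0],[0,0,0],[0,0,0]],"grip":[0.2,0.2,0.2,0.2,0.2]}' 40
python3 -m creep '{"translation":[[0,0,0.03],[0,0,0]],"turn":[[0,0,0],[0,0,0]],"grip":[0.2,0.2]}' 40
```

```text
time_s: 30.28
tool_pos: [0.4206, 0.3701, 0.2633]
tool_rot: [179.9, 0.1, 3.1]
force: [-0.1, -0.8, -0.4]
grip_width: 0.0296
grasp_force: 40.0
time_s: 30.9
tool_pos: [0.5129, 0.3767, 0.2644]
tool_rot: [-180.0, 0.0, 3.2]
force: [-0.5, -0.9, -0.8]
grip_width: 0.0297
grasp_force: 40.0
time_s: 31.52
tool_pos: [0.5115, 0.3764, 0.2376]
tool_rot: [180.0, -0.0, 3.2]
force: [0.9, -0.5, -0.9]
grip_width: 0.0298
grasp_force: 40.0
time_s: 31.78
tool_pos: [0.5118, 0.3766, 0.2363]
tool_rot: [-180.0, -0.0, 3.2]
force: [-1.0, -1.5, 4.2]
grip_width: 0.0295
grasp_force: 40.0
```

```bash
python3 -m creep '{"translation":[[0,0,0],[0,0,0],[0,0,-0.2],[0,0,-0.4],[0,0,-0.5]],"turn":[[0,0,0],[0,0,0],[0,0,0],[0,0,0],[0,0,0]],"grip":[0.7,0.7,0.7,0.7,0.7]}' 40
python3 -m creep '{"translation":[[0,0,0],[0,0,0],[0.1,0.5,0],[0.1,0.5,0],[0.1,0.5,0]],"turn":[[0,0,0.039],[0,0,0.039],[0,0,0],[0,0,0],[0,0,0]],"grip":[0.7,0.7,0.7,0.7,0.7]}' 40
python3 -m creep '{"translation":[[0.1,0.5,0],[0.1,0.5,0],[0.1,0.5,0],[0.1,0.5,0],[0.1,0.5,0]],"turn":[[0,0,0],[0,0,0],[0,0,0],[0,0,0],[0,0,0]],"grip":[0.7,0.7,0.7,0.7,0.7]}'
python3 -m creep '{"translation":[[0.11,0.5,0],[0.11,0.5,0],[0.11,0.5,0],[0.11,0.5,0],[0.11,0.5,0]],"turn":[[0,0,0],[0,0,0],[0,0,0],[0,0,0],[0,0,0]],"grip":[0.7,0.7,0.7,0.7,0.7]}'
python3 -m creep '{"translation":[[0.11,0.5,0],[0.11,0.5,0],[0.11,0.5,0],[0.11,0.5,0],[0.1,0.45,0]],"turn":[[0,0,0],[0,0,0],[0,0,0],[0,0,0],[0,0,0]],"grip":[0.7,0.7,0.7,0.7,0.7]}'
python3 -m creep '{"translation":[[0.07,0.3,0],[0,0.08,0],[0,0,0],[0,0,0]],"turn":[[0,0,0],[0,0,0],[0,0,0],[0,0,0]],"grip":[0.7,0.7,0.7,0.7]}'
python3 plan.py 527 -386.5 117 -10.8
```

```text
time_s: 32.4
tool_pos: [0.5115, 0.3762, 0.3246]
tool_rot: [180.0, 0.0, 3.2]
force: [0.8, 0.9, 0.9]
grip_width: 0.0602
grasp_force: 0.0
time_s: 33.02
tool_pos: [0.5126, 0.2535, 0.3243]
tool_rot: [-180.0, -0.1, -10.8]
force: [0.2, 0.2, -0.1]
grip_width: 0.0609
grasp_force: 0.0
time_s: 33.65
tool_pos: [0.5144, 0.0494, 0.3245]
tool_rot: [180.0, -0.1, -10.8]
force: [0.2, 1.0, -0.5]
grip_width: 0.0608
grasp_force: 0.0
time_s: 34.28
tool_pos: [0.5202, -0.1553, 0.3246]
tool_rot: [180.0, -0.1, -10.8]
force: [-0.4, 0.2, -0.2]
grip_width: 0.0609
grasp_force: 0.0
time_s: 34.9
tool_pos: [0.5256, -0.3566, 0.3244]
tool_rot: [180.0, -0.1, -10.8]
force: [-0.1, -0.5, -0.3]
grip_width: 0.0611
grasp_force: 0.0
time_s: 35.4
tool_pos: [0.5258, -0.3843, 0.3241]
tool_rot: [180.0, -0.0, -10.7]
force: [0.4, -0.6, -0.6]
grip_width: 0.0612
grasp_force: 0.0
t 35.4 pose [ 525.8 -384.3  324.1] [180.   -0.  -10.7] F [ 0.4 -0.6 -0.6] w 61.2 gf 0.0 q7 -77
turn z 0.0005  shift [0.019 0.024 2.588]  rows@.5 5.2
```

```bash
python3 -m creep '{"translation":[[0.01,0.02,0.55],[0,0,0.55],[0,0,0.55],[0,0,0.55],[0,0,0.37]],"turn":[[0,0,0],[0,0,0],[0,0,0],[0,0,0],[0,0,0]],"grip":[0.7,0.7,0.7,0.7,0.7]}' 30
python3 -m creep '{"translation":[[0,0,0],[0,0,0],[0,0,0],[0,0,0],[0,0,0]],"turn":[[0,0,0],[0,0,0],[0,0,0],[0,0,0],[0,0,0]],"grip":[0.7,0.2,0.2,0.2,0.2]}' 30
python3 -m creep '{"translation":[[0,0,0],[0,0,-0.1],[0,0,-0.2],[0,0,-0.2],[0,0,-0.2]],"turn":[[0,0,0],[0,0,0],[0,0,0],[0,0,0],[0,0,0]],"grip":[0.2,0.2,0.2,0.2,0.2]}' 40
python3 plan.py 527 -386.5 360 -10.8  417 371 360 3.3 417 371 263 3.3 489.3 375.3 263 3.3 489.3 375.3 236 3.3
```

```text
time_s: 36.02
tool_pos: [0.5252, -0.3861, 0.116]
tool_rot: [-180.0, 0.1, -10.7]
force: [0.1, -0.1, -0.5]
grip_width: 0.061
grasp_force: 0.0
time_s: 36.65
tool_pos: [0.5259, -0.388, 0.1183]
tool_rot: [180.0, -0.0, -10.8]
force: [0.2, 0.1, 1.6]
grip_width: 0.0298
grasp_force: 30.0
time_s: 37.28
tool_pos: [0.526, -0.3879, 0.1755]
tool_rot: [180.0, -0.0, -10.8]
force: [-0.2, -0.3, -1.1]
grip_width: 0.0295
grasp_force: 40.0
t 37.3 pose [ 526.  -387.9  175.5] [180.   -0.  -10.8] F [-0.2 -0.3 -1.1] w 29.5 gf 40.0 q7 -78
turn z -0.0002  shift [ 0.009 -0.02  -2.306]  rows@.5 4.6
turn z -0.0783  shift [-0.828 -9.532 -0.   ]  rows@.5 19.1
turn z -0.0000  shift [ 0.    -0.     1.212]  rows@.5 2.4
turn z -0.0000  shift [ 0.905 -0.002 -0.   ]  rows@.5 1.8
turn z -0.0000  shift [ 0.    -0.     0.337]  rows@.5 0.7
```

```bash
python3 -m creep '{"translation":[[0,0,-0.46],[0,0,-0.46],[0,0,-0.46],[0,0,-0.46],[0,0,-0.46]],"turn":[[0,0,0],[0,0,0],[0,0,0],[0,0,-0.039],[0,0,-0.039]],"grip":[0.2,0.2,0.2,0.2,0.2]}' 40
python3 -m creep '{"translation":[[-0.02,-0.4,0],[-0.03,-0.5,0],[-0.03,-0.5,0],[-0.03,-0.5,0],[-0.03,-0.5,0]],"turn":[[0,0,0],[0,0,0],[0,0,0],[0,0,0],[0,0,0]],"grip":[0.2,0.2,0.2,0.2,0.2]}'
python3 -m creep '{"translation":[[-0.04,-0.5,0],[-0.04,-0.5,0],[-0.04,-0.5,0],[-0.04,-0.5,0],[-0.05,-0.5,0]],"turn":[[0,0,0],[0,0,0],[0,0,0],[0,0,0],[0,0,0]],"grip":[0.2,0.2,0.2,0.2,0.2]}'
python3 -m creep '{"translation":[[-0.05,-0.5,0],[-0.05,-0.5,0],[-0.05,-0.5,0],[-0.05,-0.5,0],[-0.05,-0.5,0]],"turn":[[0,0,0],[0,0,0],[0,0,0],[0,0,0],[0,0,0]],"grip":[0.2,0.2,0.2,0.2,0.2]}'
python3 -m creep '{"translation":[[-0.05,-0.5,0],[-0.05,-0.5,0],[-0.05,-0.5,0],[-0.06,-0.4,0],[0,-0.25,0]],"turn":[[0,0,0],[0,0,0],[0,0,0],[0,0,0],[0,0,0]],"grip":[0.2,0.2,0.2,0.2,0.2]}'
python3 -m creep '{"translation":[[0,0,0],[0,0,0]],"turn":[[0,0,0],[0,0,0]],"grip":[0.2,0.2]}'
python3 plan.py 417 371 263 3.3 489.3 375.3 263 3.3 489.3 375.3 236 3.3
```

```text
time_s: 37.9
tool_pos: [0.5256, -0.3875, 0.3601]
tool_rot: [180.0, -0.0, 3.4]
force: [-0.2, -0.0, -0.9]
grip_width: 0.0296
grasp_force: 40.0
time_s: 38.52
tool_pos: [0.5036, -0.195, 0.3587]
tool_rot: [179.9, -0.0, 3.2]
force: [0.6, 0.8, -0.7]
grip_width: 0.0298
grasp_force: 40.0
time_s: 39.15
tool_pos: [0.4755, 0.004, 0.3586]
tool_rot: [179.9, -0.0, 3.2]
force: [-0.1, 0.2, -0.2]
grip_width: 0.0298
grasp_force: 40.0
time_s: 39.78
tool_pos: [0.4441, 0.2024, 0.3584]
tool_rot: [179.9, -0.1, 3.2]
force: [0.6, 0.3, -1.5]
grip_width: 0.0299
grasp_force: 40.0
time_s: 40.4
tool_pos: [0.417, 0.3736, 0.3584]
tool_rot: [-180.0, 0.0, 3.4]
force: [0.3, 0.0, -0.8]
grip_width: 0.0297
grasp_force: 40.0
time_s: 40.65
tool_pos: [0.4187, 0.3707, 0.3581]
tool_rot: [180.0, -0.0, 3.2]
force: [0.4, -0.7, -1.3]
grip_width: 0.0294
grasp_force: 40.0
t 40.6 pose [418.7 370.7 358.1] [180.   -0.    3.2] F [ 0.4 -0.7 -1.3] w 29.4 gf 40.0 q7 -144
turn z -0.0008  shift [-0.021 -0.005  1.189]  rows@.5 2.4
turn z -0.0000  shift [ 0.905 -0.002 -0.   ]  rows@.5 1.8
turn z -0.0000  shift [ 0.    -0.     0.337]  rows@.5 0.7
```

```bash
python3 -m creep '{"translation":[[-0.02,0,0.35],[0,0,0.35],[0,0,0.3],[0,0,0.18],[0,0,0]],"turn":[[0,0,0],[0,0,0],[0,0,0],[0,0,0],[0,0,0]],"grip":[0.2,0.2,0.2,0.2,0.2]}' 40
python3 -m creep '{"translation":[[0.15,0,0],[0.25,0,0],[0.25,0,0],[0.15,0,0],[0.1,0,0]],"turn":[[0,0,0],[0,0,0],[0,0,0],[0,0,0],[0,0,0]],"grip":[0.2,0.2,0.2,0.2,0.2]}' 40
python3 -m creep '{"translation":[[0,0,0.1],[0,0,0.1],[0,0,0.07],[0,0,0.04],[0,0,0.02]],"turn":[[0,0,0],[0,0,0],[0,0,0],[0,0,0],[0,0,0]],"grip":[0.2,0.2,0.2,0.2,0.2]}' 40
python3 -m creep '{"translation":[[0,0,0.03],[0,0,0]],"turn":[[0,0,0],[0,0,0]],"grip":[0.2,0.2]}' 40
```

```text
time_s: 41.28
tool_pos: [0.4172, 0.37, 0.2629]
tool_rot: [179.9, 0.0, 3.1]
force: [0.3, -0.7, -0.8]
grip_width: 0.0296
grasp_force: 40.0
time_s: 41.9
tool_pos: [0.4896, 0.3756, 0.2636]
tool_rot: [-180.0, 0.0, 3.2]
force: [0.2, 0.4, -0.9]
grip_width: 0.0297
grasp_force: 40.0
time_s: 42.52
tool_pos: [0.4885, 0.3752, 0.237]
tool_rot: [180.0, 0.0, 3.2]
force: [-0.4, -2.1, 4.8]
grip_width: 0.0295
grasp_force: 40.0
time_s: 42.78
tool_pos: [0.4886, 0.3753, 0.2369]
tool_rot: [180.0, -0.1, 3.2]
force: [-2.7, -4.3, 10.1]
grip_width: 0.0298
grasp_force: 40.0
```

```bash
python3 -m creep '{"translation":[[0,0,-0.04],[0,0,0],[0,0,0],[0,0,0],[0,0,-0.2]],"turn":[[0,0,0],[0,0,0],[0,0,0],[0,0,0],[0,0,0]],"grip":[0.2,0.2,0.7,0.7,0.7]}' 40
python3 -m creep '{"translation":[[0,0,-0.4],[0,0,-0.5],[0,0.5,0],[0,0.4,0],[0,0,0]],"turn":[[0,0,0],[0,0,0],[0,0,0],[0,0,0],[0,0,0]],"grip":[0.7,0.7,0.7,0.7,0.7]}' 40
cat > blk.py <<'E'
from vis import *
def hom(c,lo,hi,h,m):  # blobs near height, rays of their pixels cut with plane z=h
    out=[]
    z=c["P"][...,2]
    for b in blobs(c,m&(z>lo)&(z<hi),40):
        d=c["D"][b]; Q=c["C"]+d*((h-c["C"][2])/d[:,2])[:,None]; out.append((b,Q))
    return out
for n in("top","scene"):
    c=cap(n);P=c["P"];h=c["hsv"]; m=(P[...,0]>.42)&(P[...,0]<.62)&(abs(P[...,1])<.25)
    print(n)
    for b,Q in hom(c,.036,.046,.042,m&(h[...,0]<22)): print(" bar",rect(Q[:,:2]),b.sum())
    for b,Q in hom(c,.012,.020,.016,m&(h[...,0]<22)&(h[...,0]>14)): print(" body",rect(Q[:,:2]),b.sum())
    if n=="scene": cv2.imwrite('pics/s3.png',cv2.resize(c['frame'][180:440,380:600],None,fx=2,fy=2)[:,:,::-1])
E
python3 blk.py; python3 plan.py
```

```text
time_s: 43.4
tool_pos: [0.4883, 0.3746, 0.2531]
tool_rot: [179.9, 0.1, 3.2]
force: [0.4, -0.9, 0.7]
grip_width: 0.0514
grasp_force: 0.0
time_s: 44.02
tool_pos: [0.4944, 0.3007, 0.3268]
tool_rot: [179.9, -0.1, 2.9]
force: [0.0, 0.2, -0.1]
grip_width: 0.0612
grasp_force: 0.0
top
 bar [509.2 157.3  29.   14.2 -11.7] 82
 bar [ 497.  -172.9   30.4   13.6  -63.2] 85
 bar [478.9  43.4  28.8  13.8 -18. ] 82
 body [541.7 165.5  33.5  27.9 -13.7] 140
 body [ 519.2 -181.1   59.7   49.5   27.4] 322
 body [490.  144.7  58.   28.3 -14.2] 260
 body [471.   28.5  90.5  60.2 -16. ] 521
 body [ 484.  -146.4   41.1   28.7  -61.5] 199
scene
 bar [ 504.4 -170.7   28.5   19.   -55.9] 59
 bar [485.2  43.9  31.   15.8 -15.9] 62
 bar [514.1 157.4  32.6  15.5 -13.4] 84
 body [ 513.6 -160.8   93.4   63.9  -60.7] 349
 body [475.   29.7  93.3  63.6 -16. ] 402
 body [495.1 144.9  63.7  30.  -14. ] 155
 body [532.8 167.4  62.5  33.7 -14.1] 315
t 44.1 pose [492.8 303.8 326.6] [-1.8e+02 -1.0e-01  3.2e+00] F [-0.6 -0.1  0.7] w 60.9 gf 0.0 q7 -136
```

View pics/s3.png

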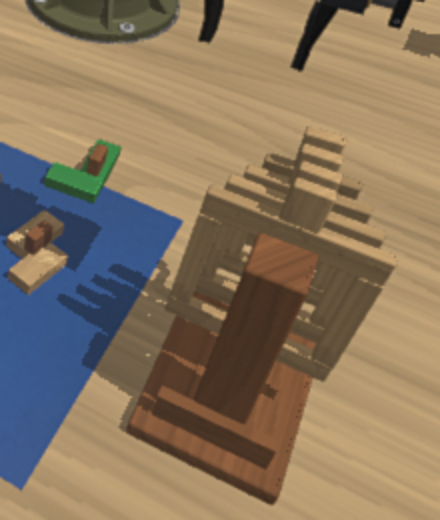

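All four frames hang in order, with XL at the post and S in front. Corner_b has been knocked to about (479,43). Next I'll measure the blocks precisely and check the camera bias against the known tab positions.

```bash
cat > blk.py <<'E'
from vis import *
def cut(c,b,h):
    d=c["D"][b]; return c["C"]+d*((h-c["C"][2])/d[:,2])[:,None]
def bodies(c,m):
    h=c["hsv"];z=c["P"][...,2]
    for b in blobs(c,m&(h[...,0]<23)&(h[...,0]>8)&(h[...,1]>80)&(z>.007),200): yield b,rect(cut(c,b,.016)[:,:2])
if __name__=="__main__":
  for n in("top","scene"):
    c=cap(n);P=c["P"];X,Y,z=P[...,0],P[...,1],P[...,2]; h=c["hsv"]
    print(n)
    for b,r in bodies(c,(X>.42)&(X<.6)&(abs(Y)<.24)):
        print(" body",r,b.sum())
        bar=b&(z>.033)&(h[...,0]<16); print("   bar",rect(cut(c,bar,.042 if n=="top" else .04)[:,:2]),bar.sum())
    t=(Y>.3)&(X>.45)&(X<.58)&(z>.258)&(z<.28)
    for b in blobs(c,t,15): print(" tab",rect(cut(c,b,.269)[:,:2]),b.sum())
    rim=(X>.59)&(X<.73)&(abs(Y+.02)<.09)&(z>.006)&(h[...,0]<22); b=max(blobs(c,rim),key=lambda b:b.sum()); print(" tray outer",rect(cut(c,b,.024)[:,:2]))
E
python3 blk.py
```

```text
top
 body [509.7 156.7  91.8  60.9 -13.3] 620
   bar [509.3 155.9  28.4  13.2 -15.8] 75
 body [ 509.2 -161.9   92.8   59.7  -62.6] 723
   bar [ 497.  -172.9   30.4   13.6  -63.2] 87
 body [470.9  29.2  91.4  59.5 -16.3] 704
   bar [479.5  42.7  27.4  12.5 -15.5] 74
 tab [557.2 374.5  18.1   3.6 -89.6] 22
 tray outer [661.3 -19.2 146.9 117.2  90. ]
scene
 body [ 504.7 -166.4   97.1   86.7  -55.8] 526
   bar [ 504.1 -171.2   28.2   22.9  -55.9] 61
 body [477.1  31.1  97.3  65.6 -17.6] 593
   bar [485.6  43.5  35.1  16.7 -13.6] 72
 body [515.4 157.8  97.3  63.5 -13.1] 674
   bar [512.9 157.7  33.2  17.6 -13.4] 92
 tab [530.7 378.2  88.9  31.6   7.8] 785
 tray outer [668.8 -15.5 156.2 125.9  89.4]
```

```bash
python3 -m creep '{"translation":[[0,0,0],[0,0,0],[0,0,0],[0,0,0],[0,0,0]],"turn":[[0,0,-0.053],[0,0,-0.053],[0,0,-0.053],[0,0,-0.053],[0,0,-0.053]],"grip":[0.5,0.5,0.5,0.5,0.5]}' 40
python3 -m creep '{"translation":[[0,0,0],[0,0,0],[0,0,0],[0,0,0],[0,0,0]],"turn":[[0,0,-0.053],[0,0,-0.053],[0,0,-0.053],[0,0,-0.053],[0,0,-0.053]],"grip":[0.5,0.5,0.5,0.5,0.5]}' 40
python3 -m creep '{"translation":[[0,0,0],[0,0,0],[0,0,0]],"turn":[[0,0,-0.053],[0,0,-0.053],[0,0,0]],"grip":[0.5,0.5,0.5]}' 40
python3 plan.py 497.1 -173.1 120 117.5 497.1 -173.1 21 117.5
```

```text
time_s: 44.85
tool_pos: [0.4919, 0.3051, 0.3258]
tool_rot: [-179.9, -0.0, 51.4]
force: [-0.8, -0.2, 0.2]
grip_width: 0.0436
grasp_force: 0.0
time_s: 45.48
tool_pos: [0.4919, 0.3051, 0.3259]
tool_rot: [-180.0, -0.1, 99.1]
force: [-0.2, 0.1, 0.0]
grip_width: 0.0435
grasp_force: 0.0
time_s: 45.85
tool_pos: [0.492, 0.3048, 0.3258]
tool_rot: [-180.0, -0.0, 117.7]
force: [0.2, 0.3, -0.7]
grip_width: 0.0436
grasp_force: 0.0
t 45.9 pose [492.  304.8 325.8] [-180.    -0.   117.7] F [ 0.2  0.3 -0.7] w 43.6 gf 0.0 q7 -24
turn z 0.0012  shift [-5.328 -2.702  2.573]  rows@.5 10.7
turn z -0.0000  shift [ 0.    -0.     1.238]  rows@.5 2.5
```

```bash
python3 -m creep '{"translation":[[-0.48,-0.245,0.15],[-0.48,-0.245,0.24],[-0.48,-0.245,0.24],[-0.48,-0.245,0.24],[-0.48,-0.245,0.24]],"turn":[[0,0,0],[0,0,0],[0,0,0],[0,0,0],[0,0,0]],"grip":[0.5,0.5,0.5,0.5,0.5]}' 30
python3 -m creep '{"translation":[[-0.48,-0.245,0.24],[-0.48,-0.245,0.24],[-0.48,-0.245,0.24],[-0.48,-0.245,0.24],[-0.48,-0.245,0.24]],"turn":[[0,0,0],[0,0,0],[0,0,0],[0,0,0],[0,0,0]],"grip":[0.5,0.5,0.5,0.5,0.5]}'
python3 -m creep '{"translation":[[-0.4,-0.2,0.2],[-0.12,-0.05,0.06],[0,0,0],[0,0,0]],"turn":[[0,0,0],[0,0,0],[0,0,0],[0,0,0]],"grip":[0.5,0.5,0.5,0.5]}'
python3 plan.py 497.1 -173.1 21 117.5
python3 -c "
from vis import *
c=cap('wrist'); cv2.imwrite('pics/w2.png',c['frame'][:,:,::-1])"
```

```text
time_s: 46.48
tool_pos: [0.495, 0.0873, 0.2365]
tool_rot: [180.0, 0.1, 117.5]
force: [-0.4, 0.6, -0.9]
grip_width: 0.0432
grasp_force: 0.0
time_s: 47.1
tool_pos: [0.4979, -0.1284, 0.1406]
tool_rot: [180.0, 0.0, 117.5]
force: [-0.1, 0.6, 0.2]
grip_width: 0.0437
grasp_force: 0.0
time_s: 47.6
tool_pos: [0.4999, -0.1717, 0.121]
tool_rot: [179.9, 0.0, 117.8]
force: [0.5, 0.9, 0.6]
grip_width: 0.0435
grasp_force: 0.0
t 47.6 pose [ 499.9 -171.7  121. ] [179.9   0.  117.8] F [0.5 0.9 0.6] w 43.5 gf 0.0 q7 29
turn z 0.0017  shift [ 0.   -0.04  1.25]  rows@.5 2.5
```

View pics/w2.png

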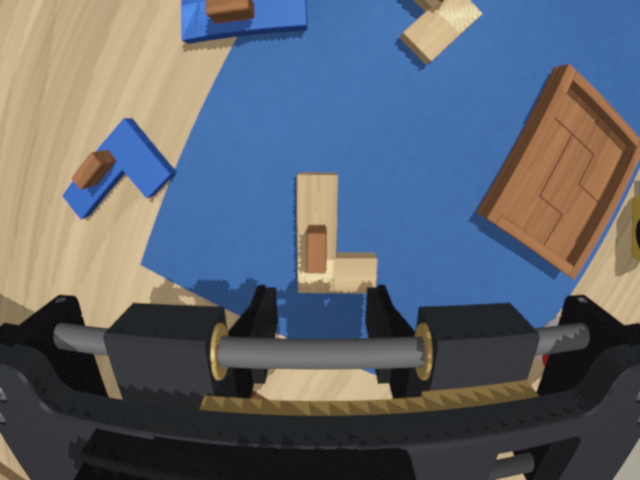

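The wrist view shows corner_a upright between the fingers, with its bar at (316,250). I'll descend and grip it.

```bash
python3 -m creep '{"translation":[[0,-0.03,0.4],[0,0,0.4],[0,0,0.3],[0,0,0.15],[0,0,0]],"turn":[[0,0,0.001],[0,0,0],[0,0,0],[0,0,0],[0,0,0]],"grip":[0.5,0.5,0.5,0.5,0.5]}' 20
python3 -m creep '{"translation":[[0,0,0],[0,0,0],[0,0,0],[0,0,0],[0,0,0]],"turn":[[0,0,0],[0,0,0],[0,0,0],[0,0,0],[0,0,0]],"grip":[0.05,0.05,0.05,0.05,0.05]}' 10
python3 plan.py 497.1 -173.1 21 117.5
python3 -m creep '{"translation":[[0,0,0],[0,0,-0.2],[0,0,-0.4],[0,0,-0.4],[0,0,0]],"turn":[[0,0,0],[0,0,0],[0,0,0],[0,0,0],[0,0,0]],"grip":[0.05,0.05,0.05,0.05,0.05]}' 30
python3 plan.py
```

```text
time_s: 48.28
tool_pos: [0.497, -0.1742, 0.0202]
tool_rot: [-180.0, -0.0, 117.6]
force: [0.7, 0.5, 1.1]
grip_width: 0.0434
grasp_force: 0.0
time_s: 48.9
tool_pos: [0.4972, -0.1751, 0.0205]
tool_rot: [180.0, 0.0, 117.5]
force: [-1.4, 0.1, 2.4]
grip_width: 0.0139
grasp_force: 10.0
t 48.9 pose [ 497.2 -175.1   20.5] [180.    0.  117.5] F [-1.4  0.1  2.4] w 13.9 gf 10.0 q7 23
turn z -0.0000  shift [ 0.023  0.01  -0.007]  rows@.5 0.0
time_s: 49.52
tool_pos: [0.4989, -0.1753, 0.1029]
tool_rot: [179.9, 0.2, 117.5]
force: [0.3, -0.5, -0.1]
grip_width: 0.0141
grasp_force: 30.0
t 49.5 pose [ 498.9 -175.3  102.9] [179.9   0.2 117.5] F [ 0.3 -0.5 -0.1] w 14.1 gf 30.0 q7 28
```

```bash
python3 -m creep '{"translation":[[0,0,0],[0,0,0],[0,0,0],[0,0,0]],"turn":[[0,0,0.051],[0,0,0.052],[0,0,0.051],[0,0,0]],"grip":[0.05,0.05,0.05,0.05]}' 30
python3 plan.py 629.3 -41.6 80 89.8
```

```text
time_s: 50.02
tool_pos: [0.4964, -0.1747, 0.0996]
tool_rot: [-179.9, 0.0, 89.9]
force: [-0.2, 0.5, -0.9]
grip_width: 0.0134
grasp_force: 30.0
t 50.0 pose [ 496.4 -174.7   99.6] [-179.9    0.    89.9] F [-0.2  0.5 -0.9] w 13.4 gf 30.0 q7 3
turn z 0.0005  shift [1.67  1.656 0.245]  rows@.5 3.3
```

```bash
python3 -m creep '{"translation":[[0.4,0.4,0.05],[0.45,0.45,0.05],[0.45,0.45,0.05],[0.37,0.356,0.09],[0,0,0]],"turn":[[0,0,0],[0,0,0],[0,0,0],[0,0,0],[0,0,0]],"grip":[0.05,0.05,0.05,0.05,0.05]}' 30
python3 -m creep '{"translation":[[0,0,0],[0,0,0]],"turn":[[0,0,0],[0,0,0]],"grip":[0.05,0.05]}' 30
python3 plan.py 629.3 -41.6 28.5 89.8
python3 -c "
from vis import *
c=cap('wrist'); t=cap('top')
a=cv2.resize(t['frame'][130:250,270:410],None,fx=4,fy=4,interpolation=cv2.INTER_CUBIC)
b=c['frame'][60:400,100:540]
o=np.zeros((480,1000,3),np.uint8); o[:480,:560]=a; o[:340,560:]=b
cv2.imwrite('pics/w3.png',cv2.resize(o,(800,384))[:,:,::-1])"
```

```text
time_s: 50.65
tool_pos: [0.6306, -0.0369, 0.0799]
tool_rot: [-180.0, -0.2, 90.3]
force: [-1.0, -0.7, -0.3]
grip_width: 0.0139
grasp_force: 30.0
time_s: 50.9
tool_pos: [0.6294, -0.0437, 0.0808]
tool_rot: [-180.0, 0.1, 89.7]
force: [-0.2, 0.4, -0.9]
grip_width: 0.0134
grasp_force: 30.0
t 50.9 pose [629.4 -43.7  80.8] [-1.80e+02  1.00e-01  8.97e+01] F [-0.2  0.4 -0.9] w 13.4 gf 30.0 q7 -18
turn z -0.0005  shift [ 0.027 -0.001  0.653]  rows@.5 1.3
```

View pics/w3.png

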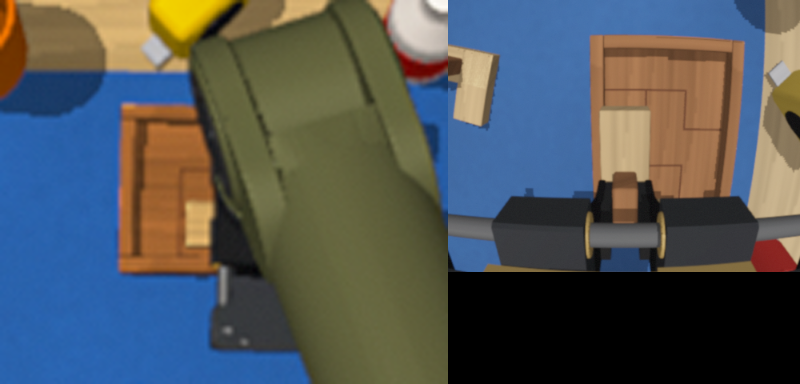

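The wrist view shows the block's arm centred between the fingers above the tray's -x side, with the rim visible all around. I'll measure block against tray in this one view.

```bash
cat > fit.py <<'E'
# relative pose of the held block's light-wood top against the tray's rim, both from the wrist view
import sys
from vis import *
from blk import cut
o=env.get_obs(); tz=o["tool_pos"][2]
c=cap("wrist"); h=c["hsv"]; P=c["P"]; z=P[...,2]
top=tz-.0205+.016
blk=(h[...,0]>=15)&(h[...,0]<23)&(h[...,1]<165)&(abs(z-top)<.012)&(P[...,0]>.55)&(P[...,0]<.75)&(abs(P[...,1]+.02)<.1)
for b in blobs(c,blk,150):
    Q=cut(c,b,top); print("block rect",rect(Q[:,:2]),b.sum(),"x %.1f..%.1f y %.1f..%.1f"%tuple(np.ravel([[np.percentile(Q[:,i],1)*1e3,np.percentile(Q[:,i],99)*1e3] for i in(0,1)])))
tray=(h[...,0]<16)&(h[...,0]>6)&(h[...,1]>120)&(z<.032)&(z>.003)&(P[...,0]>.58)&(P[...,0]<.74)&(abs(P[...,1]+.02)<.095)
m=cv2.morphologyEx(tray.astype(np.uint8),cv2.MORPH_OPEN,np.ones((3,3))).astype(bool)
Q=cut(c,m,.024); v,u=np.where(m)
def edge(k,s):   # outermost points of the mask binned along the other axis, robust line
    a=Q[:,1-k]; lo,hi=np.percentile(a,[12,88]); e=[]
    for t in np.arange(lo,hi,.003):
        w=Q[(a>=t)&(a<t+.003),k]
        if len(w)>8: e.append([t+.0015,s*np.max(s*w)])
    e=np.array(e,np.float32)*1000; r=e[abs(e[:,1]-np.median(e[:,1]))<4]; p=np.polyfit(r[:,0],r[:,1],1); return np.median(r[:,1]),np.degrees(np.arctan(p[0])),len(r)
for k,s,nm in((0,-1,"x-"),(0,1,"x+"),(1,1,"y+"),(1,-1,"y-")): print("tray",nm,np.round(edge(k,s),1))
print("tool",np.round(o["tool_pos"]*1000,1),np.round(o["tool_rot"],1))
E
python3 fit.py
```

```text
block rect [629.5 -13.7  47.2  29.9  89.7] 5406 x 615.2..643.7 y -35.7..9.5
tray x- [6.046e+02 5.000e-01 3.200e+01]
tray x+ [7.189e+02 5.000e-01 3.200e+01]
tray y+ [52.7 -0.6 29. ]
tray y- [-75.4  -0.8  19. ]
tool [629.6 -43.6  81.1] [-1.80e+02  1.00e-01  8.97e+01]
```

```bash
python3 -m creep '{"translation":[[0.01,0,0.2],[0,0,0.2],[0,0,0.1],[0,0,0],[0,0,0]],"turn":[[0,0,0],[0,0,0],[0,0,0],[0,0,0],[0,0,0]],"grip":[0.05,0.05,0.05,0.05,0.05]}' 30
python3 fit.py
python3 plan.py 629.6 -42.8 28.5 89.6
```

```text
time_s: 51.68
tool_pos: [0.6303, -0.0408, 0.0412]
tool_rot: [180.0, -0.0, 89.8]
force: [-0.2, 0.7, -0.1]
grip_width: 0.0137
grasp_force: 30.0
block rect [630.1 -11.2  47.8  29.9  89.8] 5427 x 615.9..644.4 y -33.4..12.2
tray x- [604.4   0.7  26. ]
tray x+ [7.193e+02 5.000e-01 2.600e+01]
tray y+ [52.9 -0.4 30. ]
tray y- [-51.7  -0.9  20. ]
tool [630.3 -40.8  41.2] [180.   -0.   89.8]
t 51.7 pose [630.5 -40.8  41.4] [179.9  -0.   89.8] F [-0.5  0.3 -0.8] w 13.4 gf 30.0 q7 -20
turn z 0.0010  shift [-0.025 -0.011  0.161]  rows@.5 0.3
```

```bash
python3 -m creep '{"translation":[[-0.02,-0.008,0.05],[0,0,0],[0,0,0],[0,0,0]],"turn":[[0,0,0.001],[0,0,0],[0,0,0],[0,0,0]],"grip":[0.05,0.05,0.05,0.05]}' 30
python3 plan.py 629.6 -42.8 28.5 89.6; python3 -m creep '{"translation":[[0,0,0],[0,0,0]],"turn":[[0,0,0],[0,0,0]],"grip":[0.05,0.05]}' 30
python3 plan.py 629.6 -42.8 28.5 89.6
```

```text
time_s: 52.22
tool_pos: [0.6293, -0.0427, 0.037]
tool_rot: [-180.0, 0.0, 89.6]
force: [0.3, -0.1, -0.7]
grip_width: 0.0139
grasp_force: 30.0
t 52.2 pose [629.3 -42.7  37. ] [-180.     0.    89.6] F [ 0.3 -0.1 -0.7] w 13.9 gf 30.0 q7 -20
turn z -0.0000  shift [-0.002  0.004  0.106]  rows@.5 0.2
time_s: 52.48
tool_pos: [0.6293, -0.0427, 0.0369]
tool_rot: [-180.0, 0.0, 89.6]
force: [0.1, -0.1, 0.1]
grip_width: 0.0139
grasp_force: 30.0
t 52.5 pose [629.3 -42.7  36.9] [-180.     0.    89.6] F [ 0.1 -0.1  0.1] w 13.9 gf 30.0 q7 -20
turn z -0.0000  shift [-0.001  0.003  0.105]  rows@.5 0.2
```

```bash
python3 -m creep '{"translation":[[0,0,0.04],[0,0,0.03],[0,0,0.03],[0,0,0.01],[0,0,0]],"turn":[[0,0,0],[0,0,0],[0,0,0],[0,0,0],[0,0,0]],"grip":[0.05,0.05,0.05,0.05,0.05]}' 30
python3 plan.py 629.6 -42.8 28.5 89.6
```

```text
time_s: 53.1
tool_pos: [0.6294, -0.0426, 0.0285]
tool_rot: [-180.0, 0.0, 89.6]
force: [-1.6, 0.3, 4.1]
grip_width: 0.0139
grasp_force: 30.0
t 53.1 pose [629.4 -42.6  28.5] [-180.     0.    89.6] F [-1.6  0.3  4.1] w 13.9 gf 30.0 q7 -21
turn z -0.0000  shift [-0.002  0.003  0.   ]  rows@.5 0.0
```

```bash
python3 -m creep '{"translation":[[0,0,0],[0,0,0],[0,0,0],[0,0,-0.3],[0,0,-0.5]],"turn":[[0,0,0],[0,0,0],[0,0,0],[0,0,0],[0,0,0]],"grip":[0.35,0.35,0.35,0.35,0.35]}' 30
python3 -m creep '{"translation":[[0,0,-0.4],[0,0,0],[0,0,0],[0,0,0],[0,0,0]],"turn":[[0,0,-0.051],[0,0,-0.051],[0,0,-0.051],[0,0,-0.051],[0,0,-0.051]],"grip":[0.5,0.5,0.5,0.5,0.5]}' 30
python3 -m creep '{"translation":[[0,0,0],[0,0,0],[0,0,0],[0,0,0]],"turn":[[0,0,-0.051],[0,0,-0.051],[0,0,-0.051],[0,0,0]],"grip":[0.5,0.5,0.5,0.5]}' 30
python3 plan.py 520 -120 126 163
python3 blk.py
```

```text
time_s: 53.72
tool_pos: [0.6286, -0.0426, 0.093]
tool_rot: [-179.9, -0.0, 89.6]
force: [0.8, -0.4, 0.7]
grip_width: 0.0306
grasp_force: 0.0
time_s: 54.35
tool_pos: [0.6299, -0.0426, 0.1261]
tool_rot: [179.9, 0.1, 135.8]
force: [0.7, -0.3, -0.4]
grip_width: 0.0434
grasp_force: 0.0
time_s: 54.85
tool_pos: [0.6298, -0.0427, 0.1255]
tool_rot: [180.0, 0.1, 162.9]
force: [-0.2, 0.8, -0.2]
grip_width: 0.0434
grasp_force: 0.0
t 54.9 pose [629.8 -42.7 125.5] [1.800e+02 1.000e-01 1.629e+02] F [-0.2  0.8 -0.2] w 43.4 gf 0.0 q7 49
turn z -0.0004  shift [ 1.03  -1.326 -0.006]  rows@.5 2.7
top
 body [511.5 150.2 106.1  51.7  15.8] 572
   bar [509.3 155.9  28.4  13.2 -15.8] 73
 body [470.7  28.8  91.6  60.2 -16.4] 685
   bar [479.4  42.5  27.4  12.8 -15.5] 75
 tab [552.7 380.6  30.8  12.7 -89.6] 123
 tab [532.3 379.2  32.3  12.7 -84.8] 124
 tab [511.1 374.8  32.4  12.6 -89.6] 126
 tab [488.6 372.1  32.5  10.8 -89.6] 122
 tray outer [630.1  -3.  114.5  55.2  87.9]
scene
 body [477.1  31.2  97.4  65.7 -17.9] 596
   bar [484.7  44.3  32.8  17.3 -16. ] 71
 body [515.4 157.8  97.1  64.3 -13.7] 654
   bar [513.5 157.2  34.7  16.9 -13.4] 88
 tab [530.5 378.1  88.4  31.6   7.8] 783
 tray outer [668.6 -15.8 155.5 125.5  89.4]
```

```bash
python3 plan.py 479.7 42.8 110 163.5 479.7 42.8 21 163.5
```

```text
t 55.0 pose [629.7 -42.7 125.1] [1.800e+02 1.000e-01 1.629e+02] F [-0.4 -0.1 -0.6] w 43.8 gf 0.0 q7 49
turn z -0.0036  shift [2.101 0.492 0.189]  rows@.5 4.2
turn z -0.0000  shift [ 0.    -0.     1.112]  rows@.5 2.2
```

```bash
python3 -m creep '{"translation":[[0.45,0.1,0.04],[0.45,0.1,0.04],[0.45,0.1,0.04],[0.45,0.1,0.04],[0.3,0.09,0.03]],"turn":[[0,0,-0.0036],[0,0,0],[0,0,0],[0,0,0],[0,0,0]],"grip":[0.5,0.5,0.5,0.5,0.5]}' 20
python3 -m creep '{"translation":[[0,0,0],[0,0,0],[0,0,0]],"turn":[[0,0,0],[0,0,0],[0,0,0]],"grip":[0.5,0.5,0.5]}' 20
python3 plan.py 479.7 42.8 21 163.5
```

```text
time_s: 55.58
tool_pos: [0.4779, 0.0434, 0.1088]
tool_rot: [-179.9, -0.0, 163.6]
force: [0.3, 0.4, 0.8]
grip_width: 0.0436
grasp_force: 0.0
time_s: 55.95
tool_pos: [0.4803, 0.0422, 0.1092]
tool_rot: [179.9, 0.0, 163.6]
force: [0.1, 0.3, 1.0]
grip_width: 0.0434
grasp_force: 0.0
t 56.0 pose [480.3  42.2 109.2] [179.9   0.  163.6] F [0.1 0.3 1. ] w 43.4 gf 0.0 q7 51
turn z 0.0005  shift [0.009 0.005 1.103]  rows@.5 2.2
```

```bash
python3 -m creep '{"translation":[[0.01,0,0.4],[0,0,0.4],[0,0,0.2],[0,0,0.1],[0,0,0]],"turn":[[0,0,0],[0,0,0],[0,0,0],[0,0,0],[0,0,0]],"grip":[0.5,0.5,0.5,0.5,0.5]}' 20
python3 -m creep '{"translation":[[0,0,0],[0,0,0],[0,0,0],[0,0,0],[0,0,0]],"turn":[[0,0,0],[0,0,0],[0,0,0],[0,0,0],[0,0,0]],"grip":[0.05,0.05,0.05,0.05,0.05]}' 10
python3 plan.py 479.7 42.8 21 163.5
python3 -m creep '{"translation":[[0,0,0],[0,0,-0.2],[0,0,-0.4],[0,0,-0.4],[0,0,0]],"turn":[[0,0,0],[0,0,0],[0,0,0],[0,0,-0.045],[0,0,-0.045]],"grip":[0.05,0.05,0.05,0.05,0.05]}' 30
python3 -m creep '{"translation":[[0,0,0],[0,0,0]],"turn":[[0,0,0],[0,0,0]],"grip":[0.05,0.05]}' 30
python3 plan.py 666.8 27.7 80 179.6
```

```text
time_s: 56.58
tool_pos: [0.4789, 0.043, 0.0211]
tool_rot: [180.0, -0.0, 163.7]
force: [-0.0, -0.0, 0.2]
grip_width: 0.0435
grasp_force: 0.0
time_s: 57.2
tool_pos: [0.4787, 0.0427, 0.0212]
tool_rot: [-180.0, 0.0, 163.7]
force: [-1.4, -0.5, 3.3]
grip_width: 0.0141
grasp_force: 10.0
t 57.2 pose [478.7  42.7  21.2] [-180.     0.   163.7] F [-1.4 -0.5  3.3] w 14.1 gf 10.0 q7 44
turn z 0.0010  shift [-0.011  0.005  0.002]  rows@.5 0.0
time_s: 57.82
tool_pos: [0.4804, 0.0432, 0.1038]
tool_rot: [-179.9, 0.3, -179.8]
force: [-0.5, 0.3, -1.5]
grip_width: 0.0137
grasp_force: 30.0
time_s: 58.08
tool_pos: [0.4782, 0.0428, 0.1008]
tool_rot: [-180.0, -0.0, 179.8]
force: [-0.1, -0.2, -1.3]
grip_width: 0.0136
grasp_force: 30.0
t 58.1 pose [478.2  42.8 100.8] [-180.    -0.   179.8] F [-0.1 -0.2 -1.3] w 13.6 gf 30.0 q7 66
turn z 0.0009  shift [-2.358 -0.172  0.261]  rows@.5 4.7
```

```bash
python3 -m creep '{"translation":[[-0.4,-0.03,0.05],[-0.5,-0.04,0.05],[-0.5,-0.04,0.05],[-0.5,-0.04,0.05],[-0.3,-0.02,0.05]],"turn":[[0,0,0.001],[0,0,0],[0,0,0],[0,0,0],[0,0,0]],"grip":[0.05,0.05,0.05,0.05,0.05]}' 30
python3 -m creep '{"translation":[[-0.147,0,0.2],[0,0,0.1],[0,0,0],[0,0,0],[0,0,0]],"turn":[[0,0,0],[0,0,0],[0,0,0],[0,0,0],[0,0,0]],"grip":[0.05,0.05,0.05,0.05,0.05]}' 30
python3 fit.py; python3 plan.py 665.9 27.7 45 179.6
python3 -c "
from vis import *
c=cap('wrist'); cv2.imwrite('pics/w4.png',c['frame'][:,:,::-1])"
```

```text
time_s: 58.7
tool_pos: [0.6558, 0.0283, 0.0796]
tool_rot: [180.0, -0.1, 179.6]
force: [0.9, -0.0, -1.7]
grip_width: 0.0135
grasp_force: 30.0
time_s: 59.32
tool_pos: [0.6662, 0.0282, 0.0577]
tool_rot: [-180.0, 0.1, 179.7]
force: [-0.5, -0.3, -0.9]
grip_width: 0.0134
grasp_force: 30.0
block rect [636.2  27.7  46.6  29.2  -1.3] 5292 x 613.4..657.6 y 13.4..41.8
tray x- [6.021e+02 4.000e-01 4.300e+01]
tray x+ [ 6.845e+02 -3.000e-01  2.400e+01]
tray y+ [52.7 -0.6 25. ]
tray y- [-93.7  -0.7  25. ]
tool [666.2  28.2  57.7] [-1.800e+02  1.000e-01  1.797e+02]
t 59.4 pose [666.3  28.1  57.6] [-1.800e+02  1.000e-01  1.797e+02] F [-0.3 -0.3 -0.9] w 13.8 gf 30.0 q7 61
turn z 0.0005  shift [ 0.005 -0.006  0.158]  rows@.5 0.3
```

View pics/w4.png

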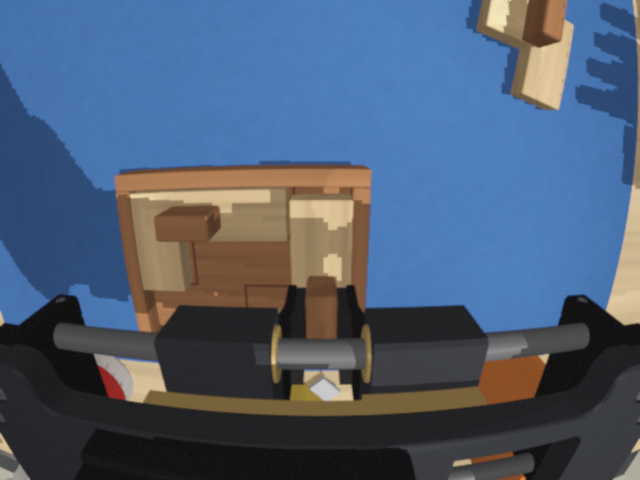

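The wrist view shows corner_a seated in the tray and corner_b held above column 3. The relative gap to the rim is right to within 0.5 mm, so I'll lower it.

```bash
python3 -m creep '{"translation":[[0.003,-0.005,0.1],[0,0,0.1],[0,0,0.04],[0,0,0],[0,0,0]],"turn":[[0,0,0],[0,0,0],[0,0,0],[0,0,0],[0,0,0]],"grip":[0.05,0.05,0.05,0.05,0.05]}' 30
python3 -m creep '{"translation":[[0,0,0],[0,0,0]],"turn":[[0,0,0],[0,0,0]],"grip":[0.05,0.05]}' 30
python3 plan.py 666 27.6 29 179.6
```

```text
time_s: 60.05
tool_pos: [0.6662, 0.0281, 0.0379]
tool_rot: [180.0, 0.0, 179.7]
force: [1.1, 0.7, 0.1]
grip_width: 0.0137
grasp_force: 30.0
time_s: 60.3
tool_pos: [0.6661, 0.0279, 0.0379]
tool_rot: [-180.0, 0.0, 179.7]
force: [0.5, -0.2, -0.4]
grip_width: 0.0139
grasp_force: 30.0
t 60.3 pose [666.1  27.9  37.9] [-180.     0.   179.7] F [ 0.5 -0.2 -0.4] w 13.9 gf 30.0 q7 61
turn z 0.0006  shift [ 0.002 -0.004  0.111]  rows@.5 0.2
```

Already inside the rim with no contact force, so I'll finish, release and retreat.

```bash
python3 -m creep '{"translation":[[0,-0.003,0.04],[0,0,0.03],[0,0,0.03],[0,0,0.01],[0,0,0]],"turn":[[0,0,0],[0,0,0],[0,0,0],[0,0,0],[0,0,0]],"grip":[0.05,0.05,0.05,0.05,0.05]}' 30
python3 plan.py 666 27.6 29 179.6
python3 -m creep '{"translation":[[0,0,0],[0,0,0],[0,0,0],[0,0,-0.3],[0,0,-0.5]],"turn":[[0,0,0],[0,0,0],[0,0,0],[0,0,0],[0,0,0]],"grip":[0.35,0.35,0.35,0.35,0.35]}' 30
python3 -m creep '{"translation":[[0,0,-0.4],[0.5,0,0],[0.5,0,0],[0,0,0],[0,0,0]],"turn":[[0,0,0],[0,0,0.04],[0,0,0.035],[0,0,0],[0,0,0]],"grip":[0.5,0.5,0.5,0.5,0.5]}' 30
python3 blk.py; python3 plan.py 509.4 157 110 166.5
```

```text
time_s: 60.92
tool_pos: [0.666, 0.0276, 0.0292]
tool_rot: [-180.0, -0.0, 179.7]
force: [-1.6, -0.3, 2.9]
grip_width: 0.0136
grasp_force: 30.0
t 60.9 pose [666.   27.6  29.2] [-180.    -0.   179.7] F [-1.6 -0.3  2.9] w 13.6 gf 30.0 q7 61
turn z 0.0006  shift [-0.001 -0.     0.003]  rows@.5 0.0
time_s: 61.55
tool_pos: [0.6654, 0.0276, 0.0937]
tool_rot: [180.0, -0.1, 179.7]
force: [1.0, -0.6, 0.9]
grip_width: 0.0303
grasp_force: 0.0
time_s: 62.18
tool_pos: [0.5875, 0.0328, 0.1264]
tool_rot: [-180.0, 0.2, 166.2]
force: [-0.4, 0.2, -0.0]
grip_width: 0.0437
grasp_force: 0.0
top
 body [511.5 150.4 106.2  52.   16.3] 576
   bar [509.3 155.9  28.4  13.2 -15.8] 75
 tab [552.7 380.6  30.9  12.7 -89.6] 126
 tab [532.7 379.   32.6  12.7 -89.6] 129
 tab [511.5 375.6  30.9  12.2 -85.2] 119
 tab [488.6 372.2  32.4  10.8 -89.6] 125
 tray outer [ 6.605e+02 -5.610e+01  1.149e+02  7.380e+01  4.000e-01]
scene
 body [515.4 157.8  97.2  64.3 -13.4] 664
   bar [512.1 157.6  31.8  17.2 -16.4] 84
 tab [530.5 378.1  88.4  31.6   7.8] 791
 tray outer [668.9 -15.6 156.1 126.1  89.5]
t 62.3 pose [587.6  32.9 125.8] [1.800e+02 1.000e-01 1.662e+02] F [-0.1 -0.5 -0.6] w 43.5 gf 0.0 q7 51
turn z -0.0017  shift [1.313 1.28  0.197]  rows@.5 2.6
```

```bash
python3 -m creep '{"translation":[[0.35,0.34,0.05],[0.45,0.44,0.07],[0.35,0.34,0.05],[0.16,0.16,0.02],[0,0,0]],"turn":[[0,0,0.001],[0,0,0],[0,0,0],[0,0,0],[0,0,0]],"grip":[0.5,0.5,0.5,0.5,0.5]}' 20
python3 -m creep '{"translation":[[0,0,0],[0,0,0]],"turn":[[0,0,0],[0,0,0]],"grip":[0.5,0.5]}' 20
python3 plan.py 509.2 157.3 21 166
```

```text
time_s: 62.9
tool_pos: [0.5096, 0.1584, 0.11]
tool_rot: [180.0, 0.0, 166.1]
force: [0.5, -0.6, 0.4]
grip_width: 0.0431
grasp_force: 0.0
time_s: 63.15
tool_pos: [0.5104, 0.1562, 0.1097]
tool_rot: [180.0, 0.0, 165.9]
force: [-0.0, -0.7, 0.1]
grip_width: 0.0433
grasp_force: 0.0
t 63.1 pose [510.4 156.2 109.7] [180.    0.  165.9] F [-0.  -0.7  0.1] w 43.3 gf 0.0 q7 39
turn z -0.0008  shift [0.018 0.01  1.109]  rows@.5 2.2
```

```bash
python3 -m creep '{"translation":[[0.015,0.01,0.4],[0,0,0.4],[0,0,0.2],[0,0,0.11],[0,0,0]],"turn":[[0,0,0],[0,0,0],[0,0,0],[0,0,0],[0,0,0]],"grip":[0.5,0.5,0.5,0.5,0.5]}' 20
python3 -m creep '{"translation":[[0,0,0],[0,0,0],[0,0,0],[0,0,0],[0,0,0]],"turn":[[0,0,0],[0,0,0],[0,0,0],[0,0,0],[0,0,0]],"grip":[0.05,0.05,0.05,0.05,0.05]}' 10
python3 plan.py 509.2 157.3 21 166
python3 -m creep '{"translation":[[0,0,0],[0,0,-0.2],[0,0,-0.4],[0,0,-0.4],[0,0,0]],"turn":[[0,0,0],[0,0,0],[0,0,0],[0,0,0.053],[0,0,0.053]],"grip":[0.05,0.05,0.05,0.05,0.05]}' 30
python3 -m creep '{"translation":[[0,0,0],[0,0,0],[0,0,0],[0,0,0],[0,0,0]],"turn":[[0,0,0.053],[0,0,0.053],[0,0,0.053],[0,0,0.053],[0,0,0.053]],"grip":[0.05,0.05,0.05,0.05,0.05]}' 30
python3 -m creep '{"translation":[[0,0,0],[0,0,0],[0,0,0]],"turn":[[0,0,0.053],[0,0,0],[0,0,0]],"grip":[0.05,0.05,0.05]}' 30
python3 plan.py 677.6 -36.4 80 89.6
```

```text
time_s: 63.78
tool_pos: [0.5085, 0.1588, 0.021]
tool_rot: [180.0, -0.0, 166.0]
force: [-0.1, -0.2, 0.0]
grip_width: 0.0435
grasp_force: 0.0
time_s: 64.4
tool_pos: [0.5084, 0.1586, 0.0212]
tool_rot: [-180.0, 0.0, 166.0]
force: [-1.4, -0.5, 3.3]
grip_width: 0.0138
grasp_force: 10.0
t 64.4 pose [508.4 158.6  21.2] [-180.    0.  166.] F [-1.4 -0.5  3.3] w 13.8 gf 10.0 q7 33
turn z 0.0001  shift [-0.013 -0.013  0.002]  rows@.5 0.0
time_s: 65.03
tool_pos: [0.5101, 0.1601, 0.1042]
tool_rot: [179.8, 0.2, 146.7]
force: [-0.3, -0.3, -1.7]
grip_width: 0.0139
grasp_force: 30.0
time_s: 65.65
tool_pos: [0.5083, 0.1594, 0.1017]
tool_rot: [180.0, -0.0, 99.0]
force: [0.3, -0.4, -1.0]
grip_width: 0.0137
grasp_force: 30.0
time_s: 66.03
tool_pos: [0.5083, 0.1591, 0.1013]
tool_rot: [180.0, -0.0, 89.9]
force: [0.6, -0.1, -1.4]
grip_width: 0.0138
grasp_force: 30.0
t 66.0 pose [508.3 159.1 101.3] [180.   -0.   89.9] F [ 0.6 -0.1 -1.4] w 13.8 gf 30.0 q7 -32
turn z 0.0016  shift [-2.428  2.133  0.266]  rows@.5 4.9
```

```bash
python3 -m creep '{"translation":[[-0.4,0.35,0],[-0.5,0.44,0],[-0.5,0.44,0],[-0.5,0.44,0],[-0.4,0.36,0.1]],"turn":[[0,0,0.0015],[0,0,0],[0,0,0],[0,0,0],[0,0,0]],"grip":[0.05,0.05,0.05,0.05,0.05]}' 30
python3 -m creep '{"translation":[[-0.115,0.1,0.2],[0,0,0.1],[0,0,0],[0,0,0],[0,0,0]],"turn":[[0,0,0],[0,0,0],[0,0,0],[0,0,0],[0,0,0]],"grip":[0.05,0.05,0.05,0.05,0.05]}' 30
python3 fit.py; python3 plan.py 677.6 -35.4 45 89.6
python3 -c "
from vis import *
c=cap('wrist'); cv2.imwrite('pics/w5.png',c['frame'][:,:,::-1])"
```

```text
time_s: 66.65
tool_pos: [0.6708, -0.0292, 0.0933]
tool_rot: [179.9, 0.0, 89.4]
force: [0.4, 1.3, 0.1]
grip_width: 0.0135
grasp_force: 30.0
time_s: 67.28
tool_pos: [0.6771, -0.035, 0.0699]
tool_rot: [179.9, 0.0, 89.5]
force: [1.0, 0.3, -1.1]
grip_width: 0.0139
grasp_force: 30.0
block rect [ 6.768e+02 -1.510e+01  6.150e+01  5.510e+01  3.000e-01] 7008 x 646.8..706.4 y -38.7..11.8
tray x- [604.7   0.7  27. ]
tray x+ [7.193e+02 7.000e-01 2.700e+01]
tray y+ [52.8 -0.6 36. ]
tray y- [-31.9  -0.9  16. ]
tool [677.1 -35.   69.9] [179.9   0.   89.5]
t 67.3 pose [677.1 -35.3  69.8] [179.9   0.   89.5] F [ 0.1  0.3 -0.7] w 13.7 gf 30.0 q7 -16
turn z -0.0006  shift [-0.001  0.006  0.31 ]  rows@.5 0.6
```

View pics/w5.png

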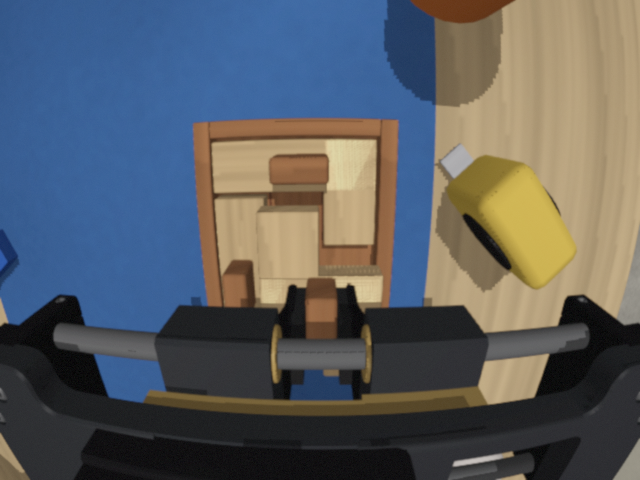

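The wrist view shows the dogleg, at (290,245), above its S-shaped gap between the two seated corner blocks. I'll lower it a bit and compare again.

```bash
python3 -m creep '{"translation":[[0,0.008,0.1],[0,0,0.08],[0,0,0.03],[0,0,0],[0,0,0]],"turn":[[0,0,-0.0005],[0,0,0],[0,0,0],[0,0,0],[0,0,0]],"grip":[0.05,0.05,0.05,0.05,0.05]}' 30
sed -i 's/tz-.0205/tz-.0212/' fit.py
python3 - <<'E'
exec(open('fit.py').read())
h16=(h[...,0]>=15)&(h[...,0]<23)&(h[...,1]<165)&(abs(z-.024)<.006)&(P[...,0]>.60)&(P[...,0]<.73)&(abs(P[...,1]+.02)<.08)
for b in blobs(c,h16,60): Q=cut(c,b,.024); print("seated",rect(Q[:,:2]),b.sum(),"x %.1f..%.1f y %.1f..%.1f"%tuple(np.ravel([[np.percentile(Q[:,i],.5)*1e3,np.percentile(Q[:,i],99.5)*1e3] for i in(0,1)])), "z %.4f"%np.median(z[b]))
y0,x0=120,180; im=c['frame'][100:310,180:420]; cv2.imwrite('pics/w6.png',cv2.resize(im,None,fx=2.8,fy=2.8,interpolation=cv2.INTER_CUBIC)[:,:,::-1])
E
python3 plan.py 677.6 -35.4 29 89.6
```

```text
time_s: 68.0
tool_pos: [0.6777, -0.0359, 0.0523]
tool_rot: [180.0, 0.0, 89.5]
force: [-0.2, 0.3, -0.5]
grip_width: 0.0136
grasp_force: 30.0
block rect [ 6.777e+02 -1.640e+01  6.180e+01  5.570e+01 -5.000e-01] 7037 x 647.3..707.1 y -40.0..10.7
tray x- [604.7   0.8  25. ]
tray x+ [7.195e+02 5.000e-01 2.500e+01]
tray y+ [53.  -0.5 36. ]
tray y- [-26.2  -1.1  12. ]
tool [677.7 -35.9  52.3] [180.    0.   89.5]
seated [ 6.613e+02  1.130e+01  9.450e+01  6.150e+01 -5.000e-01] 10979 x 614.9..708.0 y -19.2..41.7 z 0.0245
seated [628.5 -20.8  62.1  30.7  87.5] 4052 x 614.1..643.6 y -51.4..9.6 z 0.0245
t 68.0 pose [677.8 -35.9  52.4] [180.    0.   89.5] F [-0.3 -0.5 -1.2] w 13.7 gf 30.0 q7 -16
turn z -0.0004  shift [ 0.006 -0.002  0.292]  rows@.5 0.6
```

View pics/w6.png

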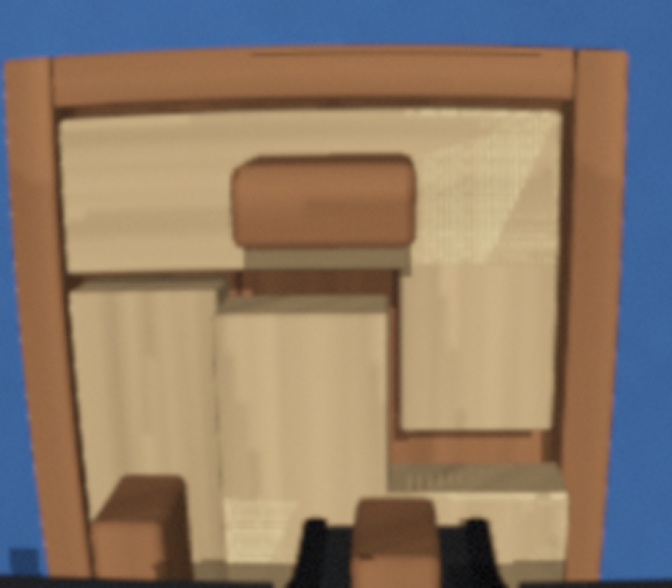

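The crop shows the dogleg lined up with its pocket. It needs about 1.2 mm towards -y to share the gap to corner_b.

```bash
python3 -m creep '{"translation":[[-0.014,0,0],[0,0,0.08],[0,0,0.04],[0,0,0.03],[0,0,0]],"turn":[[0,0,0],[0,0,0],[0,0,0],[0,0,0],[0,0,0]],"grip":[0.05,0.05,0.05,0.05,0.05]}' 30
python3 -m creep '{"translation":[[0,0,0],[0,0,0]],"turn":[[0,0,0],[0,0,0]],"grip":[0.05,0.05]}' 30
python3 plan.py 677.6 -36.5 29 89.6
```

```text
time_s: 68.68
tool_pos: [0.6781, -0.0354, 0.0415]
tool_rot: [179.9, -0.1, 89.6]
force: [-2.5, 2.1, 6.2]
grip_width: 0.0141
grasp_force: 30.0
time_s: 68.92
tool_pos: [0.678, -0.0354, 0.0415]
tool_rot: [179.9, -0.1, 89.6]
force: [-2.4, 1.3, 6.4]
grip_width: 0.0138
grasp_force: 30.0
t 68.9 pose [678.  -35.4  41.5] [ 1.799e+02 -1.000e-01  8.960e+01] F [-2.4  1.3  6.4] w 13.8 gf 30.0 q7 -16
turn z -0.0001  shift [-0.014 -0.005  0.156]  rows@.5 0.3
```

```bash
python3 -m creep '{"translation":[[0,0,-0.05],[-0.018,-0.005,0],[0,0,0],[0,0,0]],"turn":[[0,0,0],[0,0,0],[0,0,0],[0,0,0]],"grip":[0.05,0.05,0.05,0.05]}' 30
python3 -m creep '{"translation":[[0,0,0.04],[0,0,0.03],[0,0,0],[0,0,0]],"turn":[[0,0,0],[0,0,0],[0,0,0],[0,0,0]],"grip":[0.05,0.05,0.05,0.05]}' 30
python3 plan.py 677.6 -36.8 29 89.6
```

```text
time_s: 69.42
tool_pos: [0.6771, -0.0388, 0.044]
tool_rot: [-180.0, 0.0, 89.5]
force: [-0.1, -0.2, 0.7]
grip_width: 0.0135
grasp_force: 30.0
time_s: 69.92
tool_pos: [0.6779, -0.0371, 0.042]
tool_rot: [179.9, -0.0, 89.6]
force: [-5.0, 2.7, 16.7]
grip_width: 0.0136
grasp_force: 30.0
t 69.9 pose [677.9 -37.1  42. ] [179.9  -0.   89.6] F [-5.   2.7 16.7] w 13.6 gf 30.0 q7 -16
turn z -0.0002  shift [ 0.004 -0.004  0.163]  rows@.5 0.3
```

```bash
python3 -m creep '{"translation":[[0,0,-0.08],[0,0,-0.03],[0,0,0],[0,0,0]],"turn":[[0,0,0],[0,0,0],[0,0,0],[0,0,0]],"grip":[0.05,0.05,0.05,0.05]}' 30
cat > fit2.py <<'E'
import numpy as np
exec(open('fit.py').read())
lw=(h[...,0]>=15)&(h[...,0]<23)&(h[...,1]<165)&(P[...,0]>.60)&(P[...,0]<.73)&(abs(P[...,1]+.02)<.08)
print("held top z", np.round(np.median(z[lw&(z>.033)&(z<.06)])*1000,1), "seated", np.round(np.median(z[lw&(abs(z-.024)<.006)])*1000,1))
for b in blobs(c,lw&(abs(z-.024)<.006),60): Q=cut(c,b,.024); print("seated",rect(Q[:,:2]),b.sum(),"x %.1f..%.1f y %.1f..%.1f"%tuple(np.ravel([[np.percentile(Q[:,i],.5)*1e3,np.percentile(Q[:,i],99.5)*1e3] for i in(0,1)])))
cv2.imwrite('pics/w7.png',cv2.resize(c['frame'][100:310,180:420],None,fx=2.8,fy=2.8,interpolation=cv2.INTER_CUBIC)[:,:,::-1])
E
python3 fit2.py
```

```text
time_s: 70.42
tool_pos: [0.6768, -0.0388, 0.0467]
tool_rot: [-179.9, 0.0, 89.5]
force: [0.4, -0.3, -1.0]
grip_width: 0.0138
grasp_force: 30.0
block rect [676.6 -20.5  61.7  52.4  -1.2] 6092 x 646.4..706.0 y -43.1..5.6
block rect [681.9 -88.3   9.5   9.1  89.3] 212 x 677.9..686.3 y -93.1..-83.5
tray x- [604.7   0.8  26. ]
tray x+ [7.195e+02 4.000e-01 2.600e+01]
tray y+ [53.  -0.6 36. ]
tray y- [-30.3   0.2  15. ]
tool [676.8 -38.8  46.7] [-179.9    0.    89.5]
held top z 40.2 seated 24.5
seated [ 6.612e+02  1.140e+01  9.440e+01  6.120e+01 -5.000e-01] 11668 x 614.9..708.0 y -19.0..41.8
seated [628.4 -20.5  62.4  30.9  87.3] 4381 x 614.2..644.4 y -51.3..9.6
seated [ 6.913e+02 -3.110e+01  3.250e+01  6.000e-01 -7.000e-01] 107 x 675.1..707.3 y -31.6..-30.7
```

View pics/w7.png

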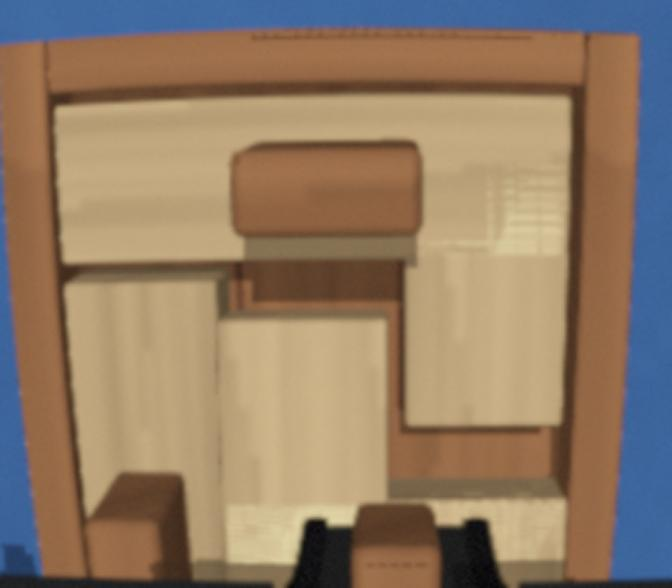

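```bash
cat > tilt.py <<'E'
exec(open('fit2.py').read())
m=lw&(z>.033)&(z<.06)&(P[...,1]>-.06); Q=P[m]*1000; A=np.c_[Q[:,0]-677,Q[:,1]+20,np.ones(len(Q))]
print("plane dz/dx,dz/dy,z0",np.linalg.lstsq(A,Q[:,2],rcond=None)[0])
# left edge (x-) of bar 1 for yaw
b=max(blobs(c,m,100),key=lambda b:b.sum()); v,u=np.where(b)
E=[]
for r in range(v.min()+6,v.max()-40,2):
    s=u[v==r]; mm=np.zeros_like(b); mm[r,s.min()]=1; E.append(cut(c,mm,np.median(z[b]))[0,:2]*1000)
E=np.array(E); p=np.polyfit(E[:,1],E[:,0],1); print("x- edge yaw",np.degrees(-np.arctan(p[0])),"x at y-20",np.polyval(p,-20), len(E)); print("y end",E[:,1].max())
E
python3 tilt.py | tail -3
```

```text
plane dz/dx,dz/dy,z0 [ 8.33328376e-04 -6.61598341e-02  4.04866588e+01]
x- edge yaw -1.3225210787715356 x at y-20 646.2148809296715 28
y end 2.926067659077776
```

The held block has tilted by 3.8° with its -y end up, so the -y end struck the tray wall because I had gone too far in -y. I'll set it down on the open mat to level it, then regrasp.

```bash
python3 -m creep '{"translation":[[0,0,-0.3],[0,0,-0.3],[0,-0.4,0],[0,-0.5,0],[0,-0.5,0]],"turn":[[0,0,0],[0,0,0],[0,0,0],[0,0,0],[0,0,0]],"grip":[0.05,0.05,0.05,0.05,0.05]}' 30
python3 -m creep '{"translation":[[0,-0.5,0],[0,0,0.3],[0,0,0.3],[0,0,0.2],[0,0,0]],"turn":[[0,0,0],[0,0,0],[0,0,0],[0,0,0],[0,0,0]],"grip":[0.05,0.05,0.05,0.05,0.05]}' 30
python3 plan.py 530 -38 23 89.6
```

```text
time_s: 71.15
tool_pos: [0.5649, -0.0372, 0.0971]
tool_rot: [179.9, 0.0, 89.6]
force: [-0.4, 0.2, 0.1]
grip_width: 0.0136
grasp_force: 30.0
time_s: 71.78
tool_pos: [0.5248, -0.037, 0.0311]
tool_rot: [-179.9, -0.0, 89.6]
force: [-0.3, 0.1, 0.2]
grip_width: 0.0138
grasp_force: 30.0
t 71.8 pose [524.8 -37.   31.1] [-179.9   -0.    89.6] F [-0.3  0.1  0.2] w 13.8 gf 30.0 q7 -13
turn z -0.0003  shift [-0.012  0.065  0.101]  rows@.5 0.2
```

```bash
python3 -m creep '{"translation":[[0,0,0.05],[0,0,0.03],[0,0,0],[0,0,0],[0,0,0]],"turn":[[0,0,0],[0,0,0],[0,0,0],[0,0,0],[0,0,0]],"grip":[0.05,0.05,0.05,0.35,0.35]}' 10
python3 -m creep '{"translation":[[0,0,-0.4],[0,0,-0.6],[-0.6,0,0],[-0.6,0,0],[-0.6,0,0]],"turn":[[0,0,0],[0,0,0],[0,0,0],[0,0,0],[0,0,0]],"grip":[0.35,0.5,0.5,0.5,0.5]}' 10
python3 -m creep '{"translation":[[-0.6,0,0],[0,0,0],[0,0,0]],"turn":[[0,0,0],[0,0,0],[0,0,0]],"grip":[0.5,0.5,0.5]}' 10
python3 - <<'E'
from blk import *
for i in range(3):
    c=cap("top");P=c["P"];X,Y,z=P[...,0],P[...,1],P[...,2];h=c["hsv"]
    for b,r in bodies(c,(X>.46)&(X<.595)&(Y<.08)&(Y>-.14)):
        bar=b&(z>.033)&(h[...,0]<16); print("body",r,b.sum(),"bar",rect(cut(c,bar,.042)[:,:2]))
    # visible tray rim outline by colour+height, incl. seated blocks
    rim=(X>.59)&(X<.73)&(abs(Y+.02)<.09)&(z>.006)&(h[...,0]<23)&(h[...,1]>80); b=max(blobs(c,rim),key=lambda b:b.sum()); print(" tray",rect(cut(c,b,.024)[:,:2]))
cv2.imwrite("pics/t2.png",cv2.resize(c["frame"][150:280,290:410],None,fx=5,fy=4.6,interpolation=cv2.INTER_CUBIC)[:,:,::-1])
E
python3 plan.py
```

```text
time_s: 72.4
tool_pos: [0.5252, -0.0373, 0.025]
tool_rot: [180.0, 0.0, 89.5]
force: [-0.0, 0.4, -0.2]
grip_width: 0.0261
grasp_force: 0.0
time_s: 73.03
tool_pos: [0.5239, -0.1828, 0.1053]
tool_rot: [180.0, 0.0, 89.5]
force: [0.8, -0.3, -0.1]
grip_width: 0.0435
grasp_force: 0.0
time_s: 73.4
tool_pos: [0.5236, -0.2286, 0.1048]
tool_rot: [-180.0, -0.1, 89.5]
force: [0.1, 0.8, -0.5]
grip_width: 0.0438
grasp_force: 0.0
body [525.6 -41.   91.4  57.9 -89.6] 645 bar [525.  -40.9  26.2  10.9 -89.6]
 tray [661.3 -19.2 146.9 117.2  90. ]
body [525.6 -41.   91.4  57.9 -89.6] 647 bar [525.  -40.9  26.2  10.9 -89.6]
 tray [661.2 -19.2 146.9 117.2  90. ]
body [525.6 -41.   91.4  57.9 -89.6] 644 bar [525.  -40.9  26.2  10.9 -89.6]
 tray [661.2 -19.2 146.9 117.2  90. ]
t 73.5 pose [ 523.9 -227.5  105. ] [180.   -0.   89.7] F [-0.3  0.3 -0. ] w 43.3 gf 0.0 q7 10
```

View pics/t2.png

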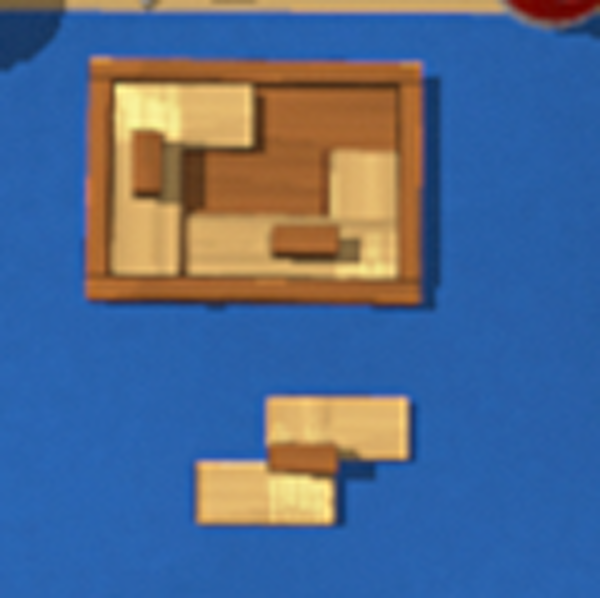

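```bash
python3 - <<'E'
from vis import *
c=cap('top'); R=cv2.Rodrigues(c['rvec'])[0]
def w(x,y,h):
    u=290+(x+.5)/5-.5; v=150+(y+.5)/4.6-.5; d=np.array([(u-c['K'][0,2])/c['K'][0,0],(v-c['K'][1,2])/c['K'][1,1],1])@R
    return np.round((c['C']+d*(h-c['C'][2])/d[2])[:2]*1000,1)
print("dog bbox centre",w(302.5,460.5,.016))
print("tray corners",[w(*p,.024) for p in((91,58),(422,62),(86,300),(420,304))])
print("recess TL,TR,BR",w(112,82,.024),w(400,84,.024),w(398,279,.024))
print("foot_b right end",w(254,115,.024),"arm_b right edge",w(183,240,.024),"a arm left",w(187,245,.024),"a arm top",w(258,215,.024),"a foot left",w(328,185,.024))
E
python3 plan.py 525.3 -40.9 105 89.6
```

```text
dog bbox centre [526.2 -42.3]
tray corners [array([721.2,  53.3]), array([720.3, -94.9]), array([602.7,  54.5]), array([601.7, -93.9])]
recess TL,TR,BR [709.4  43.8] [709.3 -85. ] [613.8 -84.1]
foot_b right end [693.6 -19.8] arm_b right edge [632.2  11.6] a arm left [629.8   9.8] a arm top [644.6 -21.8] a foot left [659.5 -52.9]
t 73.6 pose [ 523.9 -227.7  105.1] [180.    0.   89.7] F [ 0.5 -0.4  0.4] w 43.7 gf 0.0 q7 10
turn z 0.0004  shift [2.336e+00 1.000e-03 1.000e-03]  rows@.5 4.7
```

The top crop shows corner_a and corner_b flush in the tray, and the dogleg flat and aligned on the mat at crop centre (302,460). The relative shift to home is (+150.9, +5.8) mm.

```bash
python3 -m creep '{"translation":[[0.4,0,0],[0.5,0,0],[0.5,0,0],[0.5,0,0],[0.336,0,0]],"turn":[[0,0,0],[0,0,0],[0,0,0],[0,0,0],[0,0,0]],"grip":[0.5,0.5,0.5,0.5,0.5]}' 10
python3 -m creep '{"translation":[[0.1,0,0],[0,0,0.3],[0,0,0.4],[0,0,0.25],[0,0,0.1]],"turn":[[0,0,0],[0,0,0],[0,0,0],[0,0,0],[0,0,0]],"grip":[0.5,0.5,0.5,0.5,0.5]}' 10
python3 -m creep '{"translation":[[0,0,0],[0,0,0],[0,0,0],[0,0,0],[0,0,0]],"turn":[[0,0,0],[0,0,0],[0,0,0],[0,0,0],[0,0,0]],"grip":[0.05,0.05,0.05,0.05,0.05]}' 10
python3 plan.py 525.9 -42 21 89.6
```

```text
time_s: 74.22
tool_pos: [0.5249, -0.0471, 0.1052]
tool_rot: [180.0, 0.0, 89.7]
force: [0.2, -0.0, 0.6]
grip_width: 0.0433
grasp_force: 0.0
time_s: 74.85
tool_pos: [0.5245, -0.0428, 0.0198]
tool_rot: [-179.9, -0.0, 89.5]
force: [-0.3, 0.9, -0.4]
grip_width: 0.0436
grasp_force: 0.0
time_s: 75.47
tool_pos: [0.5256, -0.0425, 0.0215]
tool_rot: [179.9, 0.0, 89.5]
force: [-0.9, -0.1, 3.8]
grip_width: 0.0139
grasp_force: 10.0
t 75.5 pose [525.6 -42.5  21.5] [179.9   0.   89.5] F [-0.9 -0.1  3.8] w 13.9 gf 10.0 q7 -13
turn z -0.0004  shift [0.006 0.004 0.007]  rows@.5 0.0
```

```bash
python3 -m creep '{"translation":[[0,0,0],[0,0,-0.2],[0,0,-0.3],[0,0,-0.3],[0,0.4,0]],"turn":[[0,0,0],[0,0,0],[0,0,0],[0,0,0],[0,0,0]],"grip":[0.05,0.05,0.05,0.05,0.05]}' 40
python3 -m creep '{"translation":[[0.02,0.5,0],[0.02,0.5,0],[0.02,0.35,0],[0,0.14,0],[0,0,0]],"turn":[[0,0,0],[0,0,0],[0,0,0],[0,0,0],[0,0,0]],"grip":[0.05,0.05,0.05,0.05,0.05]}' 40
python3 -m creep '{"translation":[[0,0,0],[0,0,0]],"turn":[[0,0,0],[0,0,0]],"grip":[0.05,0.05]}' 40
python3 plan.py 677 -36.7 52 89.6 677 -36.7 29 89.6
```

```text
time_s: 76.1
tool_pos: [0.5576, -0.0432, 0.0878]
tool_rot: [179.8, 0.2, 89.5]
force: [0.7, -0.0, -0.4]
grip_width: 0.0138
grasp_force: 40.0
time_s: 76.72
tool_pos: [0.6761, -0.0386, 0.0849]
tool_rot: [-180.0, -0.0, 89.5]
force: [0.1, 0.1, -0.3]
grip_width: 0.0135
grasp_force: 40.0
time_s: 76.97
tool_pos: [0.6756, -0.0392, 0.0852]
tool_rot: [-180.0, 0.0, 89.5]
force: [1.2, -0.5, -0.9]
grip_width: 0.0136
grasp_force: 40.0
t 77.0 pose [675.6 -39.2  85.2] [-180.     0.    89.5] F [ 1.2 -0.5 -0.9] w 13.6 gf 40.0 q7 -15
turn z -0.0004  shift [0.031 0.018 0.415]  rows@.5 0.8
turn z -0.0000  shift [ 0.    -0.     0.288]  rows@.5 0.6
```

```bash
python3 -m creep '{"translation":[[0.03,0.015,0.15],[0,0,0.15],[0,0,0.13],[0,0,0.01],[0,0,0]],"turn":[[0,0,-0.0005],[0,0,0],[0,0,0],[0,0,0],[0,0,0]],"grip":[0.05,0.05,0.05,0.05,0.05]}' 40
python3 -m creep '{"translation":[[0,0,0],[0,0,0],[0,0,0]],"turn":[[0,0,0],[0,0,0],[0,0,0]],"grip":[0.05,0.05,0.05]}' 40
python3 plan.py 677 -36.7 29 89.6; python3 tilt.py
```

```text
time_s: 77.6
tool_pos: [0.6777, -0.0364, 0.0497]
tool_rot: [-180.0, -0.0, 89.6]
force: [0.0, 0.1, -0.4]
grip_width: 0.0135
grasp_force: 40.0
time_s: 77.97
tool_pos: [0.6777, -0.0365, 0.05]
tool_rot: [180.0, 0.0, 89.6]
force: [-0.2, -0.3, -1.7]
grip_width: 0.0133
grasp_force: 40.0
t 78.0 pose [677.7 -36.5  50. ] [180.    0.   89.6] F [-0.2 -0.3 -1.7] w 13.3 gf 40.0 q7 -17
turn z 0.0001  shift [-0.003 -0.009  0.263]  rows@.5 0.5
block rect [ 6.776e+02 -1.550e+01  6.160e+01  5.750e+01 -4.000e-01] 7415 x 647.3..707.1 y -40.6..12.4
tray x- [6.046e+02 6.000e-01 2.500e+01]
tray x+ [7.195e+02 4.000e-01 2.500e+01]
tray y+ [52.9 -0.6 36. ]
tray y- [-23.5  -2.8  12. ]
tool [677.7 -36.5  50. ] [180.    0.   89.6]
held top z 44.8 seated 24.5
seated [ 6.612e+02  1.150e+01  9.450e+01  6.140e+01 -5.000e-01] 11342 x 614.9..708.0 y -19.0..41.8
seated [628.8 -20.7  61.3  30.5  88.1] 4208 x 614.1..643.2 y -50.9..9.7
plane dz/dx,dz/dy,z0 [-2.99402787e-02 -2.96405759e-02  4.43513120e+01]
x- edge yaw -0.5701143631994097 x at y-20 647.1594353524424 33
y end 10.702979779700417
```

```bash
python3 -m creep '{"translation":[[0,-0.005,0.04],[0,0,0.03],[0,0,0.02],[0,0,0.01],[0,0,0]],"turn":[[0,0,0],[0,0,0],[0,0,0],[0,0,0],[0,0,0]],"grip":[0.05,0.05,0.05,0.05,0.05]}' 40
python3 -m creep '{"translation":[[0,0,0],[0,0,0]],"turn":[[0,0,0],[0,0,0]],"grip":[0.05,0.05]}' 40
python3 plan.py 677 -36.7 29 89.6
```

```text
time_s: 78.65
tool_pos: [0.6772, -0.0364, 0.0417]
tool_rot: [-180.0, 0.0, 89.6]
force: [0.5, 0.6, -0.1]
grip_width: 0.0136
grasp_force: 40.0
time_s: 78.9
tool_pos: [0.6772, -0.0365, 0.0418]
tool_rot: [180.0, 0.0, 89.6]
force: [-0.1, -0.3, -1.5]
grip_width: 0.014
grasp_force: 40.0
t 78.9 pose [677.2 -36.5  41.8] [180.    0.   89.6] F [-0.1 -0.3 -1.5] w 14.0 gf 40.0 q7 -17
turn z 0.0001  shift [-0.003 -0.003  0.16 ]  rows@.5 0.3
```

No contact force at a depth where it struck before, so I'll go on in.

```bash
python3 -m creep '{"translation":[[0,0,0.04],[0,0,0.03],[0,0,0.02],[0,0,0],[0,0,0]],"turn":[[0,0,0],[0,0,0],[0,0,0],[0,0,0],[0,0,0]],"grip":[0.05,0.05,0.05,0.05,0.05]}' 40
python3 -m creep '{"translation":[[0,0,0.03],[0,0,0.02],[0,0,0.02],[0,0,0],[0,0,0]],"turn":[[0,0,0],[0,0,0],[0,0,0],[0,0,0],[0,0,0]],"grip":[0.05,0.05,0.05,0.05,0.05]}' 40
python3 plan.py 677 -36.7 29.5 89.6
```

```text
time_s: 79.53
tool_pos: [0.6772, -0.0365, 0.0346]
tool_rot: [180.0, 0.0, 89.6]
force: [0.4, -0.2, -1.6]
grip_width: 0.0138
grasp_force: 40.0
time_s: 80.15
tool_pos: [0.6771, -0.0365, 0.0296]
tool_rot: [-180.0, 0.0, 89.6]
force: [-3.6, -0.7, 5.3]
grip_width: 0.0139
grasp_force: 40.0
t 80.2 pose [677.1 -36.5  29.6] [-180.     0.    89.6] F [-3.6 -0.7  5.3] w 13.9 gf 40.0 q7 -17
turn z 0.0001  shift [-0.003 -0.001  0.001]  rows@.5 0.0
```

Seated at the floor height. I'll release, retreat and check the result.

```bash
python3 -m creep '{"translation":[[0,0,0],[0,0,0],[0,0,0],[0,0,-0.3],[0,0,-0.5]],"turn":[[0,0,0],[0,0,0],[0,0,0],[0,0,0],[0,0,0]],"grip":[0.3,0.3,0.3,0.3,0.3]}' 40
python3 -m creep '{"translation":[[0,0,-0.5],[0,-0.6,0],[0,-0.6,0],[-0.6,-0.3,0],[-0.6,0,0]],"turn":[[0,0,0],[0,0,0],[0,0,0],[0,0,0],[0,0,0]],"grip":[0.3,0.3,0.3,0.3,0.3]}' 40
python3 -m creep '{"translation":[[-0.6,0,-0.3],[-0.6,0,0],[0,0,0],[0,0,0]],"turn":[[0,0,0],[0,0,0],[0,0,0],[0,0,0]],"grip":[0.3,0.3,0.3,0.3]}' 40
python3 plan.py
python3 - <<'E'
from blk import *
for n in("top","scene"):
    c=cap(n);P=c["P"];X,Y,z=P[...,0],P[...,1],P[...,2];h=c["hsv"]
    m=(X>.61)&(X<.71)&(Y>-.085)&(Y<.045)&(h[...,0]>=16)&(h[...,0]<23)&(h[...,1]<160)
    rim=(X>.59)&(X<.73)&(Y>-.1)&(Y<.06)&~((X>.608)&(X<.714)&(Y>-.09)&(Y<.049))&(z>.015)
    print(n,"rim z",np.median(z[rim]))
    for b in blobs(c,m,30): print(rect(P[b][:,:2]),np.round(np.median(z[b]),4),b.sum())
    if n=="top": a=cv2.resize(c["frame"][155:225,295:385],None,fx=6,fy=6,interpolation=cv2.INTER_CUBIC)
    else: b=cv2.resize(c["frame"][100:440,:],None,fx=.8,fy=.8)
o=np.zeros((600,760,3),np.uint8); o[:,:]=0; a=cv2.resize(a,(408,318)); o[:272,:512]=b; o[280:598,:408]=a
cv2.imwrite("pics/end.png",o[:,:,::-1])
E
```

```text
time_s: 80.78
tool_pos: [0.6765, -0.0364, 0.0936]
tool_rot: [-179.9, -0.0, 89.6]
force: [0.6, -0.8, 1.2]
grip_width: 0.0263
grasp_force: 0.0
time_s: 81.4
tool_pos: [0.5556, -0.1322, 0.1351]
tool_rot: [179.9, 0.2, 89.7]
force: [1.1, -0.4, -0.4]
grip_width: 0.0261
grasp_force: 0.0
time_s: 81.9
tool_pos: [0.5564, -0.2268, 0.1581]
tool_rot: [179.9, -0.0, 89.6]
force: [0.1, 1.5, 0.4]
grip_width: 0.026
grasp_force: 0.0
t 81.9 pose [ 556.4 -226.8  158.1] [179.9  -0.   89.6] F [0.1 1.5 0.4] w 26.0 gf 0.0 q7 8
top rim z 0.02355027710926892
[662.  -20.2 128.1  96.1  89.8] 0.0237 1908
scene rim z 0.022743941090609926
[662.  -21.2 127.1  95.9  90. ] 0.0231 1575
```

View pics/end.png

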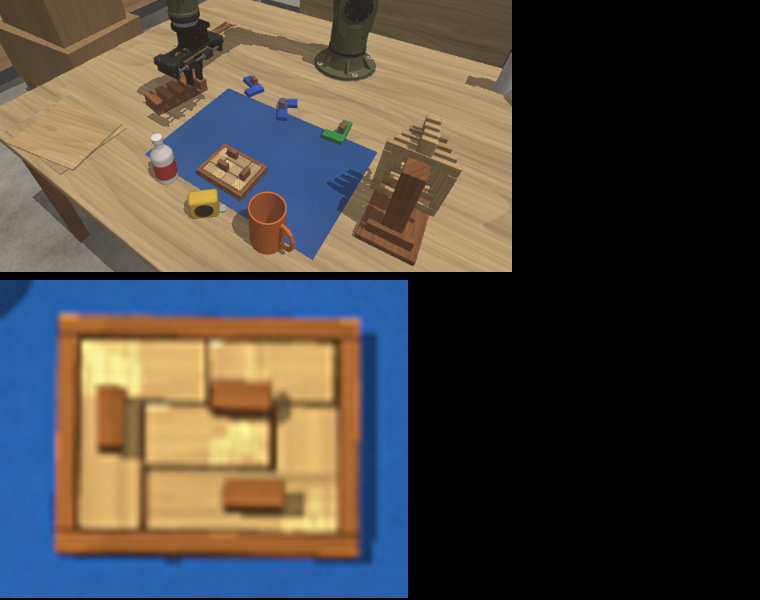

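The final picture shows all three blocks interlocked and level with the rim (block tops 23.7 mm, rim 23.6 mm). All four frames are on the rod, and the mug, glue and tape are untouched.

```bash
python3 -c "
from cell import env
print(env.sign_off())"
```

```text
the job is handed in; nothing more can be done
None
```

The job is handed in at about 82 s of the 208 s: all four window patterns hang on the hook, largest first, the two corner blocks and the dog-leg block lie interlocked and flush in the tray, and the glue, mug and tape measure were left alone.

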